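# Run the ring gauges down a suspect batch of studs and sort it

## Task

The studs in the white block are a suspect batch, each with a ring gauge already started on its thread: leaving each stud in its pocket, turn its gauge clockwise down the thread until it will go no further, counting the turns. A good stud takes its gauge one and a quarter turns, down onto the shoulder; a bad one jams it sooner. After its test, lift each stud out and put it, gauge still on for the inspector, into a tray: good ones into the tray of the same colour as their foot, bad ones into the red tray; leave the calliper alone.

Things in the scene. Friction and masses are not known exactly. Their poses are not given: they have to be found in the camera images.
- stud_1: stud fitting, blue foot 44 x 44 x 12 mm, on it a steel shoulder (28 mm across, colour band) up to z = 26 mm, then a right-hand threaded stud 18 mm across up to z = 44 mm; ring gauge started on it. Origin: centre of the foot's underside, z up the stud. Starts in a pocket of the block; 0.2 to 0.3 kg with its gauge, may be lifted by the gauge. Two or three of the four are present, the rest None
- stud_2: stud fitting, yellow foot 44 x 44 x 12 mm, on it a steel shoulder (28 mm across, colour band) up to z = 26 mm, then a right-hand threaded stud 18 mm across up to z = 44 mm; ring gauge started on it. Origin: centre of the foot's underside, z up the stud. Starts in a pocket of the block; 0.2 to 0.3 kg with its gauge, may be lifted by the gauge. Two or three of the four are present, the rest None
- stud_3: stud fitting, blue foot 44 x 44 x 12 mm, on it a steel shoulder (28 mm across, colour band) up to z = 26 mm, then a right-hand threaded stud 18 mm across up to z = 44 mm; ring gauge started on it. Origin: centre of the foot's underside, z up the stud. Starts in a pocket of the block; 0.2 to 0.3 kg with its gauge, may be lifted by the gauge. Two or three of the four are present, the rest None
- stud_4: stud fitting, yellow foot 44 x 44 x 12 mm, on it a steel shoulder (28 mm across, colour band) up to z = 26 mm, then a right-hand threaded stud 18 mm across up to z = 44 mm; ring gauge started on it. Origin: centre of the foot's underside, z up the stud. Starts in a pocket of the block; 0.2 to 0.3 kg with its gauge, may be lifted by the gauge. Two or three of the four are present, the rest None
- gauge_1 (a point): centre of the top face of stud_1's ring gauge, a knurled steel ring 40 mm across, 16 mm high, with a white witness mark along its x axis. At joint 0 it is 52 mm above the underside of the foot; seated on the shoulder 42 mm (8 mm down per turn)
- ring_1 (a joint): turn of stud_1's gauge, rad; grows clockwise seen from above, running it down. Starts at 0 to 0.5. Turns freely (drag 0.05 to 0.1 N m), then stops hard: on a good thread seated on the shoulder at 7.85 (1.25 turns from 0); on a bad one it jams between 2 and 5, a gap left above the shoulder
- gauge_2 (a point): centre of the top face of stud_2's ring gauge, a knurled steel ring 40 mm across, 16 mm high, with a white witness mark along its x axis. At joint 0 it is 52 mm above the underside of the foot; seated on the shoulder 42 mm (8 mm down per turn)
- ring_2 (a joint): turn of stud_2's gauge, rad; grows clockwise seen from above, running it down. Starts at 0 to 0.5. Turns freely (drag 0.05 to 0.1 N m), then stops hard: on a good thread seated on the shoulder at 7.85 (1.25 turns from 0); on a bad one it jams between 2 and 5, a gap left above the shoulder
- gauge_3 (a point): centre of the top face of stud_3's ring gauge, a knurled steel ring 40 mm across, 16 mm high, with a white witness mark along its x axis. At joint 0 it is 52 mm above the underside of the foot; seated on the shoulder 42 mm (8 mm down per turn)
- ring_3 (a joint): turn of stud_3's gauge, rad; grows clockwise seen from above, running it down. Starts at 0 to 0.5. Turns freely (drag 0.05 to 0.1 N m), then stops hard: on a good thread seated on the shoulder at 7.85 (1.25 turns from 0); on a bad one it jams between 2 and 5, a gap left above the shoulder
- gauge_4 (a point): centre of the top face of stud_4's ring gauge, a knurled steel ring 40 mm across, 16 mm high, with a white witness mark along its x axis. At joint 0 it is 52 mm above the underside of the foot; seated on the shoulder 42 mm (8 mm down per turn)
- ring_4 (a joint): turn of stud_4's gauge, rad; grows clockwise seen from above, running it down. Starts at 0 to 0.5. Turns freely (drag 0.05 to 0.1 N m), then stops hard: on a good thread seated on the shoulder at 7.85 (1.25 turns from 0); on a bad one it jams between 2 and 5, a gap left above the shoulder
- block: fixed white plastic holding block 190 x 180 x 22 mm, origin at the centre of its underside. Four square pockets, 46 mm wide and 10 mm deep, centred at x = +-50, y = +-47.5 mm, keep the feet from turning; the feet stand 2 mm proud of the top
- tray_blue: loose low blue plastic tray for good studs with a blue foot, on the bench: 160 x 125 x 18 mm outside, walls and floor 3 mm, 0.35 kg; origin at the centre of its underside, x along the 160 mm side
- tray_yellow: loose low yellow plastic tray for good studs with a yellow foot, on the bench: 160 x 125 x 18 mm outside, walls and floor 3 mm, 0.35 kg; origin at the centre of its underside, x along the 160 mm side
- tray_red: loose low red plastic tray for rejects, in the low white metal rack in the middle of the bench (rack floor 6 mm above the bench, its walls 36 mm high): 160 x 125 x 18 mm outside, walls and floor 3 mm, 0.35 kg; origin at the centre of its underside, x along the 160 mm side
- calliper: digital calliper 241 mm long lying on the bench near its front edge; not part of the job
There are look-alikes about, which are no part of the job. What is shaped like the stud_3 but green is not meant.

How it is judged:
At the end, for the whole second after the job is handed in: every stud of the batch rests in its tray (its origin over the tray's floor and less than 35 mm above the tray's underside): good ones in the tray of their foot's colour, bad ones in the red tray, each with its gauge still run down to within 0.35 rad of where it stops (x of stud_1 in the frame of tray_blue between -0.075 and 0.075 m and y of stud_1 in the frame of tray_blue between -0.058 and 0.058 m and z of stud_1 in the frame of tray_blue between -0.005 and 0.035 m and value of joint each of ring_1, ring_2 above 7.5 rad and linear speed of each of stud_1, stud_2, stud_3, stud_4 below 0.02 m/s and x of stud_2 in the frame of tray_yellow between -0.075 and 0.075 m and y of stud_2 in the frame of tray_yellow between -0.058 and 0.058 m and z of stud_2 in the frame of tray_yellow between -0.005 and 0.035 m and x of stud_3 in the frame of tray_red between -0.075 and 0.075 m and y of stud_3 in the frame of tray_red between -0.058 and 0.058 m and z of stud_3 in the frame of tray_red between -0.005 and 0.035 m and value of joint ring_3 above 2.35 rad and x of stud_4 in the frame of tray_red between -0.075 and 0.075 m and y of stud_4 in the frame of tray_red between -0.058 and 0.058 m and z of stud_4 in the frame of tray_red between -0.005 and 0.035 m and value of joint ring_4 above 3.95 rad); the robot touches nothing.
It fails at once if a stud is taken from its pocket (more than 60 mm) before its gauge has been run down to its stop (distance of stud_1 from where it was at the start of the episode above 0.06 m and value of joint ring_1 below 7.45 rad).
It fails at once if a stud is taken from its pocket (more than 60 mm) before its gauge has been run down to its stop (distance of stud_2 from where it was at the start of the episode above 0.06 m and value of joint ring_2 below 7.45 rad).
It fails at once if a stud is taken from its pocket (more than 60 mm) before its gauge has been run down to its stop (distance of stud_3 from where it was at the start of the episode above 0.06 m and value of joint ring_3 below 2.3 rad).
It fails at once if a stud is taken from its pocket (more than 60 mm) before its gauge has been run down to its stop (distance of stud_4 from where it was at the start of the episode above 0.06 m and value of joint ring_4 below 3.9 rad).
It fails at once if the calliper is pushed more than 30 mm (distance of calliper from where it was at the start of the episode above 0.03 m).
Of stud_1, stud_2, stud_3, stud_4 only 2 to 3 are there at a start; the rules pass over those that are not, and their reading is None.
At some moment in a run one of tray_blue, tray_yellow, tray_red may be knocked a few centimetres aside while the robot is not near it.
Once in a run the grip may slacken for a moment while it holds something.
It also fails if it takes over 210 s, if anything falls off the work surface, if the arm or the gripper's body presses on something with over 40 N, if the wrist force passes 120 N, or if a joint passes its speed limit or range.

## Robot

A 7-joint arm with a two-finger parallel gripper is mounted at the origin on a cart in front of the work surface, level with it; the furniture and walls round the work are solid. World frame = base frame: x ahead of the robot, y to its left, z up, the work surface at z = 0. Lengths are in m, angles in rad, forces in N, time in s.
With the tool pointing down it reaches from about 0.425 to 0.95 m from the base axis. Payload 16.7 kg.
Tool frame: the origin (TCP) lies at the very end of the fingers, on their centre line; the grasp point (between the pads) lies 19 mm behind it; x points along the fingers, z is the direction in which the jaws open and shut, and the axes are right-handed (so a half turn about x gives the same grasp; the last joint's range is limited). The gripper opens to 94 mm and grips with 3 to 60 N. Pads are 16 mm wide; open, the fingers measure 119 mm over their backs; the gripper's body (75 mm by 177 mm) begins 78 mm behind the grasp point.
Start: joints at [1.054, 0.426, 0.074, 1.606, -0.034, 1.111, -0.067], TCP at [0.242, -0.63, 0.205] pointing down, gripper open.
Joint ranges: [-2.85, 2.85], [-0.5, 2.14], [-1.23, 1.37], [0.21, 2.46], [-1.02, 4.16], [0.16, 2.05], [-2.73, 2.73]. Speed limits (rad/s): [1.89, 1.89, 2.39, 2.39, 3.01, 3.01, 3.01].

## Interface

Orientations are given as [roll, pitch, yaw] about the fixed x, y, z axes, in that order (R = Rz(yaw) Ry(pitch) Rx(roll)).
In Python, from cell import r gives the robot as it stands.
- The arm moves only by the tool send_rows, never from a script. Its argument "targets" is a list of rows, each a list of 7 numbers: the shift along the tool's x, y, z in mm, then the turn, a rotation vector about the tool's x, y, z in degrees, then the closure in counts, from 0 (fully open) to 255 (shut). A call has 1 to 5 rows; each row shifts and turns the commanded pose from where the row before left it, along the tool's axes as they then stand; what a row does not reach is not made up. A row lasts 1/8 s, in which the tool goes at most 62.5 mm and 10.7 degrees, less where a joint would pass 70% of its speed; a pose out of reach is approached as far as the arm can. A call is refused whole if a number of a shift passes 62.5 or a number of a turn 10.7, either way. A call with a gripper value outside its range is refused whole. The fingers move at their own pace and stop on an object; the grip force is fixed at half the most. Time passes only in rows, so rows that do not move let the fingers close. It gives the time, the measured TCP pose, the force and the opening at its end, in the units of the state.
- r.get_obs(): the state, without advancing time (a new reading comes with each control period).
- r.capture(name): name is "scene" or "side" or "wrist"; returns a dict with "frame" (420x560x3 uint8, red, green, blue), "range_z" (420x560 float32, m along the optical axis (not along the pixel's ray), 0 where there is no reading), "K" (3x3 intrinsics, pixels), "k1" (the pictures are not rectified: a ray, as slopes to the right and down, at radius r is drawn at 1 + k1 r^2 times it, then the intrinsics apply), "xyz" and "orientation" of the camera in the world. Camera axes: x right, y up, looking along -z (the intrinsics and any distortion apply to the point x, -y, -z); pixel columns grow to the right and rows downward; lengths in m; the calibration is good to about 2 mm. A picture is of the moment at which its call begins.
- r.sign_off(): hands the job in, once; it reports no verdict.
The state is a dict: "time": time; "joint_positions": joint angles; "dq": joint speeds; "effort": joint torques, N m; "tcp_pos": TCP position; "orientation": TCP orientation; "contact_force": force on the tool from outside, world axes, zero at the start; "moment": the same for the moment, N m; "opening": finger opening in m.
Only numpy, scipy, OpenCV 4.12 (cv2) and the standard library are available. Lean on these libraries where they do the work, as an engineer would, in place of code of your own. Each camera call takes 0.05 s, during which the arm holds its last target. There are 200 camera calls.

## Working session

There is one attempt and no reset: what is moved stays moved. The work goes in short steps, Python scripts to look and compute and a tool call to move; the robot and the scene stay as the last step left them, time stands still between calls to the robot, and variables do not carry over. Pictures are saved under pics/ and viewed, about 12 in all and at most 16, crops included, and the job is handed in when it is done.

Besides the shell and the picture viewer there is one more tool, called after ">>>" as name(argument=value, ...) on one line, values as JSON. send_rows: Moves the arm, as the interface text tells. Its arguments: {"type":"object","properties":{"targets":{"type":"array"}},"required":["targets"]}

```bash
mkdir -p pics; ls; cat > h.py <<'E'
import numpy as np, cv2
from scipy.spatial.transform import Rotation as R
from cell import r
def Rm(o): return R.from_euler('xyz',o).as_matrix()
def cap(n,f=None):
    c=r.capture(n)
    if f: cv2.imwrite('pics/'+f,c['frame'][:,:,::-1])
    np.savez('last_'+n,**{k:np.array(v) for k,v in c.items()}); return c
def pt(c,u,v,z=None,d=None):
    # world point of pixel; at world height z, or depth
    K=c['K'];k1=float(c['k1']);x=(u-K[0,2])/K[0,0];y=(v-K[1,2])/K[1,1]
    a,b=x,y
    for _ in range(20):
        s=1+k1*(a*a+b*b);a,b=x/s,y/s
    o=np.array(c['orientation']); M=Rm(o) if o.size==3 else o
    ray=M@np.array([a,-b,-1.]);p=np.array(c['xyz'])
    if z is not None: return p+ray*(z-p[2])/ray[2]
    if d is None: d=float(c['range_z'][int(round(v)),int(round(u))])
    return p+ray*d
def cloud(c):
    K=c['K'];k1=float(c['k1']);v,u=np.mgrid[0:420,0:560]
    x=(u-K[0,2])/K[0,0];y=(v-K[1,2])/K[1,1];a,b=x,y
    for _ in range(20):
        s=1+k1*(a*a+b*b);a,b=x/s,y/s
    o=np.array(c['orientation']);M=Rm(o) if o.size==3 else o
    ray=np.stack([a,-b,-np.ones_like(a)],-1)@M.T
    return np.array(c['xyz'])+ray*c['range_z'][...,None]
E
python3 - <<'E'
from h import *
print({k:np.round(v,3).tolist() if not isinstance(v,float) else v for k,v in r.get_obs().items()})
for n in('scene','side','wrist'):
    c=cap(n,n+'0.png');print(n,c['xyz'],c['orientation'],c['k1'],c['K'].tolist() if hasattr(c['K'],'tolist') else c['K'])
a=[cv2.imread(f'pics/{n}0.png') for n in('scene','side')]
E
```

```text
pics
{'time': 0.0, 'joint_positions': [1.055, 0.427, 0.074, 1.607, -0.034, 1.111, -0.067], 'dq': [0.002, -0.0, 0.001, 0.0, -0.001, -0.0, 0.0], 'effort': [0.0, -93.583, 3.667, -45.419, -0.049, 0.02, 0.0], 'tcp_pos': [0.242, -0.63, 0.205], 'orientation': [-3.07, 1.569, 2.009], 'contact_force': [-0.408, 0.162, 0.765], 'moment': [-0.026, -0.005, 0.001], 'opening': 0.09389688886112786}
scene [-0.72581724  0.84957315  0.87285713] [ 1.0457785   0.02050438 -2.15611494] -0.0674202276995758 [[536.2015230420345, 0.0, 280.4110666038745], [0.0, 536.2015230420345, 213.0692974928139], [0.0, 0.0, 1.0]]
side [ 0.51949995 -1.74194571  1.09600138] [ 1.04771717 -0.01502886  0.05949506] -0.1722986295775756 [[526.6201068492196, 0.0, 274.1774515191935], [0.0, 526.6201068492196, 212.2942442855929], [0.0, 0.0, 1.0]]
wrist [ 0.31146004 -0.6045131   0.3836792 ] [-2.53498226e-01  1.11031301e-03 -1.20539658e+00] -0.05685190716583582 [[305.037581534648, 0.0, 277.41811111061077], [0.0, 305.037581534648, 209.1192790136564], [0.0, 0.0, 1.0]]
```

View pics/scene0.png

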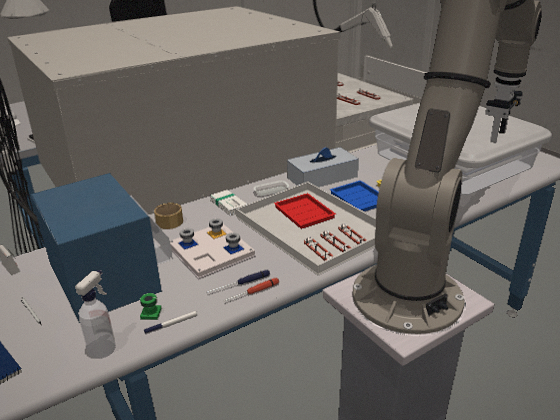

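View pics/side0.png

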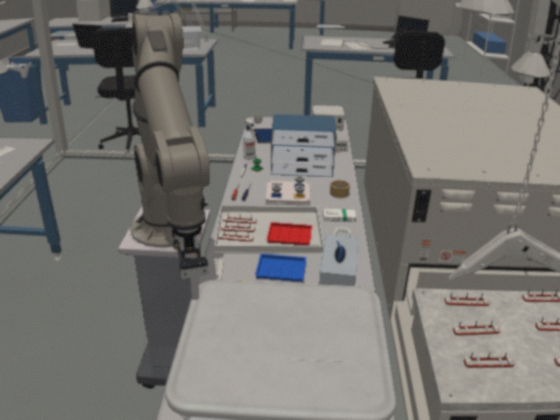

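The scene view shows three studs in the block: blue at (186,238) and (233,242), yellow at (216,228). The red tray is at (305,210) in the rack, the blue tray at (357,195), and the green look-alike at (150,305). The side view agrees, but I can't see the yellow tray yet.

```bash
python3 - <<'E'
from h import *
cs=dict(np.load('last_scene.npz'));cd=dict(np.load('last_side.npz'))
for n,c,ps in(('scene',cs,[(186,233),(216,223),(233,238),(150,297),(305,210),(357,195),(380,182),(210,262),(170,322),(255,275),(190,240)]),('side',cd,[(277,184),(300,181),(299,192),(257,162),(290,234),(282,267),(240,280),(235,190),(246,192),(280,197)])):
    P=cloud(c)
    for u,v in ps: print(n,(u,v),c['range_z'][v,u].round(3),P[v,u].round(3),c['frame'][v,u])
# tray masks via HSV
for n,c in(('scene',cs),('side',cd)):
    h=cv2.cvtColor(c['frame'],cv2.COLOR_RGB2HSV);P=cloud(c)
    for nm,lo,hi in(('red',0,4),('yel',20,32),('blue',105,125)):
        m=((h[...,0]>=lo)&(h[...,0]<=hi)&(h[...,1]>150)&(h[...,2]>60)&(P[...,2]>-.02)&(P[...,2]<.06)&(P[...,0]>.2)&(P[...,0]<1)&(abs(P[...,1])<.9)).astype(np.uint8)
        k,l,s,ce=cv2.connectedComponentsWithStats(m)
        for i in range(1,k):
            if s[i,4]>25:
                q=P[l==i]; rc=cv2.minAreaRect((q[:,:2]*1000).astype(np.float32)); print(n,nm,s[i,4],ce[i].round(),np.round(rc[0]),np.round(rc[1]),round(rc[2]),q[:,2].min().round(3),q[:,2].max().round(3))
s=cs['frame'][170:290,140:420,::-1];cv2.imwrite('pics/c1.png',cv2.resize(s,None,fx=2.85,fy=2.85,interpolation=3))
E
```

```text
scene (186, 233) 1.536 [0.517 0.371 0.059] [113 109 106]
scene (216, 223) 1.583 [0.518 0.274 0.058] [120 119 115]
scene (233, 238) 1.509 [0.416 0.273 0.059] [130 125 123]
scene (150, 297) 1.304 [0.314 0.563 0.049] [51 47 53]
scene (305, 210) 1.746 [ 0.503 -0.04   0.005] [202  45  43]
scene (357, 195) 1.844 [ 0.495 -0.254 -0.003] [ 41  87 172]
scene (380, 182) 1.9 [ 0.505 -0.369  0.009] [180 154  68]
scene (210, 262) 1.469 [0.394 0.36  0.025] [210 193 185]
scene (170, 322) 1.282 [0.246 0.545 0.009] [168 160 151]
scene (255, 275) 1.43 [0.284 0.283 0.014] [45 47 61]
scene (190, 240) 1.551 [0.514 0.363 0.034] [91 88 83]
side (277, 184) 2.381 [0.422 0.383 0.018] [126 120 117]
side (300, 181) 2.322 [0.525 0.342 0.058] [75 75 72]
side (299, 192) 2.248 [0.523 0.253 0.05 ] [78 79 77]
side (257, 162) 2.525 [0.316 0.558 0.043] [33 70 43]
side (290, 234) 2.022 [ 0.495 -0.031  0.015] [180  37  37]
side (282, 267) 1.857 [ 0.474 -0.23   0.002] [ 41  88 166]
side (240, 280) 1.793 [ 0.334 -0.313 -0.002] [152 148 144]
side (235, 190) 2.32 [0.241 0.304 0.02 ] [149  82  70]
side (246, 192) 2.299 [0.292 0.284 0.023] [54 55 71]
side (280, 197) 2.266 [0.442 0.253 0.021] [125 122 139]
scene red 1164 [304. 210.] [492. -27.] [137. 176.] 86 -0.0 0.028
scene red 51 [263. 285.] [234. 289.] [45. 12.] 89 0.005 0.021
scene blue 864 [357. 195.] [ 470. -242.] [137. 171.] 88 -0.008 0.022
scene blue 61 [187. 244.] [513. 371.] [46. 36.] 77 0.019 0.034
scene blue 65 [233. 249.] [415. 277.] [52. 38.] 54 0.015 0.032
scene blue 67 [ 13. 363.] [321. 897.] [67. 12.] 12 0.008 0.015
side red 757 [289. 233.] [493. -30.] [148. 158.] 87 0.001 0.031
side blue 1024 [281. 267.] [ 470. -244.] [145. 160.] 86 -0.008 0.023
```

View pics/wrist0.png

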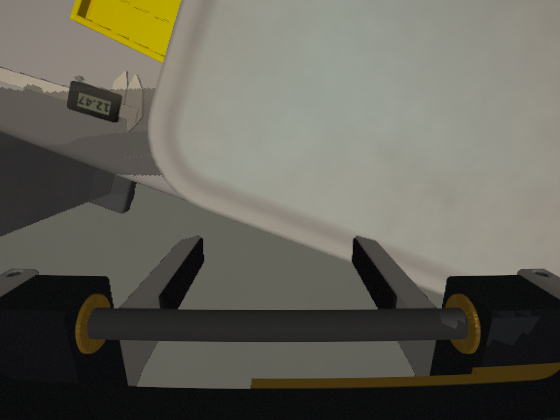

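View pics/c1.png

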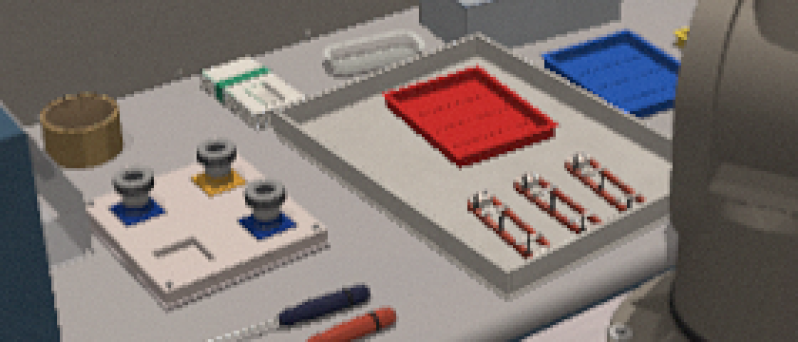

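The wrist view shows a corner of the yellow tray at (125,25), the calliper's display at (95,100) and the big bin to the right. The crop confirms the studs and the empty front-left pocket at about (183,250). Next I work out the move to the block.

```bash
cat >> h.py <<'E'
def st():
    o=r.get_obs();M=Rm(o['orientation']);return o,np.array(o['tcp_pos']),M
def goto(p,psi=None):
    o,t,M=st()
    psi0=np.arctan2(M[1,2],M[0,2]);psi=psi0 if psi is None else np.radians(psi)
    z=np.array([np.cos(psi),np.sin(psi),0]);x=np.array([0,0,-1.]);T=np.stack([x,np.cross(z,x),z],1)
    print('t',round(o['time'],2),'tcp',t.round(4),'psi',np.degrees(psi0).round(1),'j',np.round(o['joint_positions'],2),'open',round(o['opening'],4),'F',np.round(o['contact_force'],1),'Mo',np.round(o['moment'],3))
    print(' tool shift mm (now axes)',(M.T@(np.array(p)-t)*1000).round(1),'rotvec deg',np.degrees(R.from_matrix(M.T@T).as_rotvec()).round(1))
    print(' tool shift mm (after rot)',(T.T@(np.array(p)-t)*1000).round(1))
E
python3 - <<'E'
from h import *
print(st()[2].round(3))
goto([.242,-.63,.33]);goto([.6,-.2,.33]);goto([.43,.323,.33]);
E
```

```text
[[-0.     0.933  0.359]
 [ 0.001  0.359 -0.933]
 [-1.    -0.    -0.001]]
t 0.15 tcp [ 0.2419 -0.6298  0.2049] psi -69.0 j [ 1.05  0.43  0.07  1.61 -0.03  1.11 -0.07] open 0.0941 F [-0.6 -0.5  0.5] Mo [ 0.053 -0.021 -0.001]
 tool shift mm (now axes) [-1.251e+02 -0.000e+00  1.000e-01] rotvec deg [ 0.  -0.1  0. ]
 tool shift mm (after rot) [-125.1   -0.     0.2]
t 0.15 tcp [ 0.2419 -0.6298  0.2049] psi -69.0 j [ 1.05  0.43  0.07  1.61 -0.03  1.11 -0.07] open 0.0941 F [-0.6 -0.5  0.5] Mo [ 0.053 -0.021 -0.001]
 tool shift mm (now axes) [-124.8  488.4 -272.9] rotvec deg [ 0.  -0.1  0. ]
 tool shift mm (after rot) [-125.1  488.4 -272.8]
t 0.15 tcp [ 0.2419 -0.6298  0.2049] psi -69.0 j [ 1.05  0.43  0.07  1.61 -0.03  1.11 -0.07] open 0.0941 F [-0.6 -0.5  0.5] Mo [ 0.053 -0.021 -0.001]
 tool shift mm (now axes) [-124.3  517.2 -822.1] rotvec deg [ 0.  -0.1  0. ]
 tool shift mm (after rot) [-125.1  517.3 -822. ]
```

>>> send_rows(targets=[[-60,0,0,0,0,0,0],[-60,0,0,0,0,0,0],[0,54,-30,0,0,0,0],[0,54,-30,0,0,0,0],[0,54,-30,0,0,0,0]])

```text
time: 0.78
tcp_pos: [0.3619, -0.4863, 0.3255]
orientation: [1.234, 1.571, 0.03]
contact_force: [1.0, -0.6, 0.1]
opening: 0.094
```

>>> send_rows(targets=[[0,54,-30,0,0,0,0],[-20,0,0,0,0,0,0]])

```text
time: 1.02
tcp_pos: [0.4039, -0.4358, 0.3445]
orientation: [3.046, 1.568, 1.85]
contact_force: [-1.4, -0.3, -1.0]
opening: 0.0942
```

```bash
python3 - <<'E'
from h import *
c=cap('wrist','w1.png');goto([.5,.3,.35])
E
```

```text
t 1.07 tcp [ 0.4027 -0.4388  0.348 ] psi -68.7 j [ 0.75  0.2  -0.04  1.6   0.01  1.34 -0.49] open 0.094 F [-0.4 -0.5  2.4] Mo [-0.016 -0.005 -0.007]
 tool shift mm (now axes) [  -2.4  358.5 -653.3] rotvec deg [ 0.   0.1 -0.1]
 tool shift mm (after rot) [  -2.   358.5 -653.3]
```

View pics/w1.png

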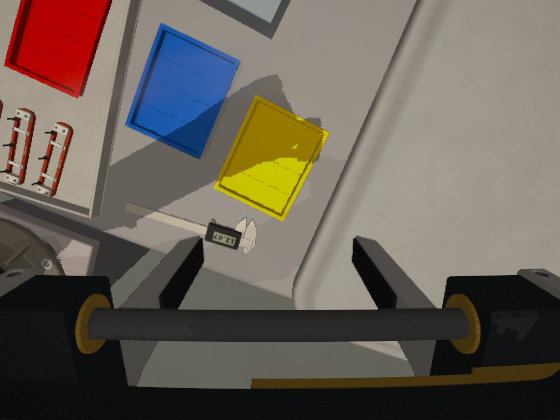

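Yellow tray rim corners: (257,96), (329,132), (284,220), (214,186). Blue: (162,24), (239,63), (200,158), (127,126). The calliper is at (130–255, 205–250), clear of both trays. On to the block.

>>> send_rows(targets=[[0,54,-30,0,0,0,0],[0,54,-30,0,0,0,0],[0,54,-30,0,0,0,0],[0,40,-47,0,0,0,0],[0,20,-58,0,0,0,0]])

```text
time: 1.7
tcp_pos: [0.5387, -0.1773, 0.3445]
orientation: [-2.653, 1.57, 2.426]
contact_force: [1.2, 0.2, 0.1]
opening: 0.0939
```

>>> send_rows(targets=[[0,20,-58,0,0,0,0],[0,18,-58,0,0,0,0],[0,18,-58,0,0,0,0],[0,10,-58,0,0,0,0],[0,0,-58,0,0,0,0]])

```text
time: 2.33
tcp_pos: [0.4952, 0.1168, 0.3451]
orientation: [-2.869, 1.571, 2.21]
contact_force: [1.0, -0.7, 0.1]
opening: 0.0938
```

```bash
python3 - <<'E'
from h import *
c=dict(np.load('last_wrist.npz'))
for n,q in(('yel',[(257,96),(329,132),(284,220),(214,186)]),('blue',[(162,24),(239,63),(200,158),(127,126)])):
    P=np.array([pt(c,u,v,z=.018)[:2] for u,v in q]);print(n,P.round(3).tolist(),P.mean(0).round(3))
goto([.5,.3,.35]); goto([.42,.32,.35],0)
E
```

```text
yel [[0.511, -0.36], [0.501, -0.487], [0.337, -0.474], [0.349, -0.343]] [ 0.425 -0.416]
blue [[0.558, -0.187], [0.546, -0.317], [0.386, -0.306], [0.392, -0.177]] [ 0.47  -0.247]
t 2.33 tcp [0.4952 0.1168 0.3451] psi -69.0 j [ 0.07  0.08 -0.45  1.76  0.03  1.31 -1.59] open 0.0938 F [ 1.  -0.7  0.1] Mo [ 0.051 -0.02   0.008]
 tool shift mm (now axes) [  -4.8   70.1 -169.3] rotvec deg [ 0. -0.  0.]
 tool shift mm (after rot) [  -4.9   70.1 -169.3]
t 2.33 tcp [0.4952 0.1168 0.3451] psi -69.0 j [ 0.07  0.08 -0.45  1.76  0.03  1.31 -1.59] open 0.0938 F [ 1.  -0.7  0.1] Mo [ 0.051 -0.02   0.008]
 tool shift mm (now axes) [  -4.8    2.5 -216.7] rotvec deg [-69.  -0.  -0.]
 tool shift mm (after rot) [ -4.9 203.2 -75.2]
```

>>> send_rows(targets=[[0,-8,-50,0,0,0,0],[0,-8,-50,0,0,0,0],[0,-8,-50,0,0,0,0],[0,-2,-46,0,0,0,0],[0,0,0,0,0,0,0]])

```text
time: 2.95
tcp_pos: [0.3995, 0.2915, 0.3454]
orientation: [2.963, 1.57, 1.763]
contact_force: [0.4, -0.3, 0.4]
opening: 0.094
```

```bash
python3 - <<'E'
from h import *
c=cap('wrist','w2.png');goto([.517,.371,.35],180)
f=c['frame'][0:300,60:460,::-1];cv2.imwrite('pics/w2c.png',cv2.resize(f,None,fx=2,fy=2,interpolation=3))
E
```

```text
t 3.0 tcp [0.4007 0.2897 0.3453] psi -68.9 j [-0.14  0.06 -0.64  1.78  0.04  1.31 -1.99] open 0.0944 F [-0.1 -0.1 -0. ] Mo [ 0.004 -0.036  0.037]
 tool shift mm (now axes) [ -4.7 137.8 -33.9] rotvec deg [111.1   0.    0. ]
 tool shift mm (after rot) [  -4.7  -81.3 -116.3]
```

View pics/w2c.png

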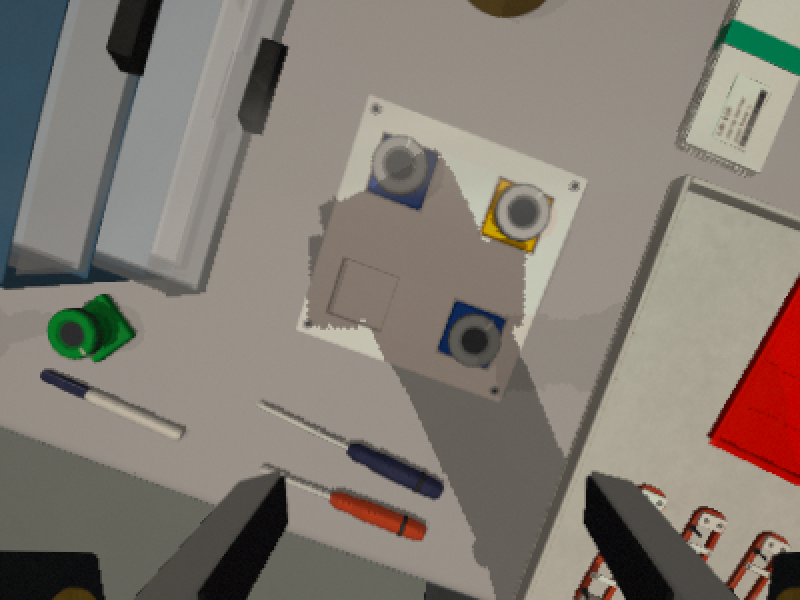

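Ring tops in the crop: A (401,163), B (523,212), C (474,341). Block corners are (371,96), (587,181), (499,401), (298,330). The cabinet's handle at (265,85) is near A, so I check clearance.

```bash
python3 - <<'E'
from h import *
c=dict(np.load('last_wrist.npz'))
for n,q,z in(('rings',[(401,163),(523,212),(474,341)],.063),('block',[(371,96),(587,181),(499,401),(298,330)],.022)):
    P=np.array([pt(c,60+x/2,y/2,z=z)[:2] for x,y in q]);print(n,P.round(4).tolist(),P.mean(0).round(4))
    if n=='block':
        e=P[1]-P[2];print('yaw',np.degrees(np.arctan2(e[1],e[0])));e=P[0]-P[3];print('yaw',np.degrees(np.arctan2(e[1],e[0])))
P=cloud(c)
for x,y in[(401,150),(523,200),(474,326),(265,60),(265,120),(240,60),(210,250),(180,285),(510,5),(700,160),(640,250)]:print((x,y),P[y//2,60+x//2].round(3))
m=(P[...,2]>.08)&(P[...,0]>.3)&(P[...,0]<.7)&(P[...,1]>.2);print('tall min y',np.percentile(P[m][:,1],[0,1,5]),P[m][:,2].max())
goto([.5,.3,.35])
E
```

```text
rings [[0.5236, 0.3645], [0.5242, 0.2705], [0.4245, 0.2685]] [0.4908 0.3011]
block [[0.5658, 0.407], [0.5691, 0.2288], [0.3812, 0.2254], [0.3768, 0.4026]] [0.4732 0.316 ]
yaw 1.0423232196986698
yaw 1.342745719330205
(401, 150) [0.532 0.368 0.062]
(523, 200) [0.532 0.274 0.06 ]
(474, 326) [0.435 0.273 0.061]
(265, 60) [0.543 0.457 0.121]
(265, 120) [0.512 0.451 0.107]
(240, 60) [0.535 0.465 0.138]
(210, 250) [0.421 0.464 0.095]
(180, 285) [0.397 0.465 0.128]
(510, 5) [0.662 0.333 0.026]
(700, 160) [0.623 0.146 0.001]
(640, 250) [0.54  0.161 0.001]
tall min y [0.22765255 0.23660589 0.24428791] 0.5242671571184094
t 3.0 tcp [0.4007 0.2897 0.3453] psi -68.9 j [-0.14  0.06 -0.64  1.78  0.04  1.31 -1.99] open 0.0944 F [-0.1 -0.1 -0. ] Mo [ 0.004 -0.036  0.037]
 tool shift mm (now axes) [-4.8 96.4 26.2] rotvec deg [ 0. -0.  0.]
 tool shift mm (after rot) [-4.7 96.4 26.2]
```

>>> send_rows(targets=[[0,20,5,-10,0,0,0],[0,20,8,-10,0,0,0],[0,20,12,-10,0,0,0],[0,20,18,-10,0,0,0],[0,10,15,-10,0,0,0]])

```text
time: 3.62
tcp_pos: [0.5123, 0.3029, 0.3448]
orientation: [-1.901, 1.57, -2.23]
contact_force: [0.5, -0.2, 1.0]
opening: 0.0942
```

>>> send_rows(targets=[[0,0,0,-10,0,0,0],[0,0,0,-10,0,0,0],[0,0,0,-10,0,0,0],[0,0,0,-10,0,0,0],[0,0,0,-10,0,0,0]])

```text
time: 4.25
tcp_pos: [0.5113, 0.3029, 0.345]
orientation: [-2.395, 1.57, -1.85]
contact_force: [-0.3, -0.5, 0.1]
opening: 0.0942
```

>>> send_rows(targets=[[0,0,0,-10,0,0,0],[0,0,0,-10,0,0,0],[0,0,0,-10,0,0,0],[0,0,0,-10,0,0,0],[0,0,0,-10,0,0,0]])

```text
time: 4.88
tcp_pos: [0.5113, 0.3029, 0.345]
orientation: [3.005, 1.57, -1.861]
contact_force: [0.5, -0.8, 0.2]
opening: 0.0941
```

>>> send_rows(targets=[[0,0,0,-10,0,0,0],[0,0,0,-10,0,0,0],[0,0,0,-10,0,0,0],[0,0,0,-10,0,0,0],[0,0,0,-10,0,0,0]])

```text
time: 5.5
tcp_pos: [0.5113, 0.3029, 0.3449]
orientation: [1.994, 1.57, -1.999]
contact_force: [-0.4, -0.5, 0.8]
opening: 0.0939
```

>>> send_rows(targets=[[0,0,0,-10,0,0,0],[0,0,0,-10,0,0,0],[0,0,0,-10,0,0,0],[0,0,0,0,0,0,0]])

```text
time: 6.0
tcp_pos: [0.5112, 0.3032, 0.345]
orientation: [1.269, 1.57, -2.207]
contact_force: [0.7, 0.3, 0.2]
opening: 0.094
```

```bash
python3 - <<'E'
from h import *
goto([.524,.270,.10],170)
for n in('wrist','scene'):
    P=cloud(dict(np.load(f'last_{n}.npz')))
    for zl in np.arange(.08,.24,.02):
        m=(P[...,2]>zl)&(P[...,2]<zl+.02)&(P[...,0]>.42)&(P[...,0]<.62)&(P[...,1]>.41)&(P[...,1]<.6)
        if m.sum()>5: print(n,zl.round(2),m.sum(),np.percentile(P[m][:,1],[0,2,10]).round(3))
E
```

```text
t 6.0 tcp [0.5112 0.3032 0.345 ] psi 160.8 j [ 0.24  0.41 -1.18  1.56  0.38  1.43  1.84] open 0.094 F [0.7 0.3 0.2] Mo [ 0.111 -0.08   0.008]
 tool shift mm (now axes) [245.   27.  -23.1] rotvec deg [-9.2  0.  -0. ]
 tool shift mm (after rot) [245.   30.5 -18.4]
wrist 0.08 3960 [0.463 0.464 0.466]
wrist 0.1 1135 [0.45  0.451 0.451]
wrist 0.12 936 [0.452 0.454 0.464]
wrist 0.14 1150 [0.464 0.465 0.465]
wrist 0.16 808 [0.496 0.497 0.51 ]
wrist 0.18 1728 [0.495 0.496 0.497]
wrist 0.2 1380 [0.509 0.509 0.51 ]
wrist 0.22 7980 [0.509 0.511 0.516]
scene 0.08 66 [0.467 0.467 0.467]
scene 0.1 70 [0.466 0.467 0.468]
scene 0.12 74 [0.467 0.467 0.468]
scene 0.14 41 [0.466 0.466 0.468]
scene 0.22 1240 [0.512 0.515 0.522]
```

>>> send_rows(targets=[[55,27,-23,0,0,0,0],[60,0,0,0,0,0,0],[60,0,0,0,0,0,0],[20,0,0,0,0,0,0],[0,0,0,0,0,0,0]])

```text
time: 6.62
tcp_pos: [0.5228, 0.2732, 0.1531]
orientation: [0.415, 1.57, -3.06]
contact_force: [0.3, 0.2, 0.2]
opening: 0.0939
```

```bash
python3 - <<'E'
from h import *
c=cap('wrist','w3.png');goto([.524,.270,.04])
f=c['frame'][120:420,80:480,::-1];cv2.imwrite('pics/w3c.png',cv2.resize(f,None,fx=2,fy=2,interpolation=3))
E
```

```text
t 6.67 tcp [0.5233 0.2738 0.1544] psi 160.9 j [ 0.21  0.56 -1.07  1.8   0.55  1.11  1.75] open 0.094 F [ 0.3 -0.3  0.9] Mo [ 0.144 -0.082 -0.009]
 tool shift mm (now axes) [114.4   3.5  -1.9] rotvec deg [ 0.  -0.   0.1]
 tool shift mm (after rot) [114.4   3.3  -1.9]
```

View pics/w3c.png

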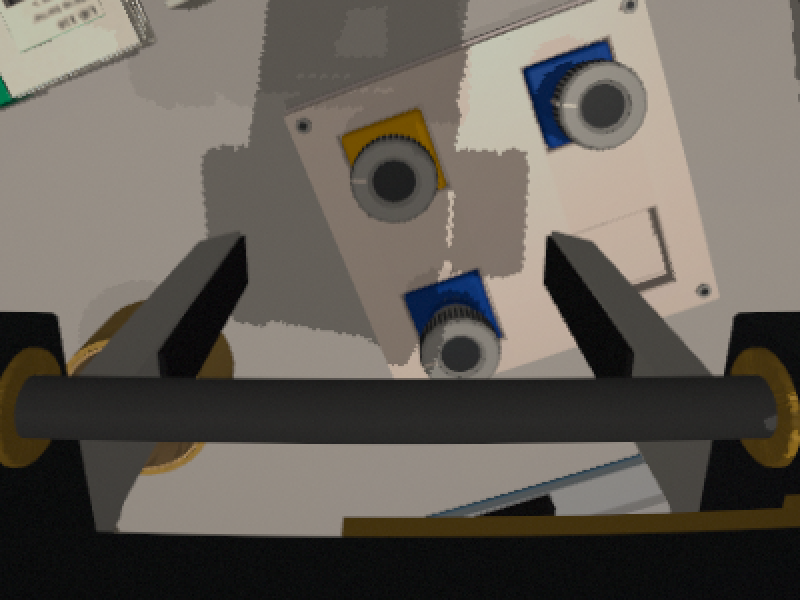

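B's ring top is at crop (395,180), about centred between the fingers (245 and 547). A is now at the bottom (460,352) and C at (605,105).

```bash
python3 - <<'E'
from h import *
c=dict(np.load('last_wrist.npz'))
for n,x,y in(('B',395,180),('C',605,105),('A',460,352)):
    print(n,pt(c,80+x/2,120+y/2,z=.063).round(4))
# rim depth
P=cloud(c);print(P[120+213//2,80+395//2])
# expected pixel of a point on TCP axis: finger tips mid
K=c['K'];M=Rm(c['orientation']);o,t,T=st()
for off in([0,0,.047],[0,0,-.047],[0,0,0]):
    q=M.T@(t+T@np.array(off)-c['xyz']);a,b=q[0]/-q[2],-q[1]/-q[2];s=1+float(c['k1'])*(a*a+b*b);print('tip px crop',(K[0,0]*a*s+K[0,2]-80)*2,(K[1,1]*b*s+K[1,2]-120)*2)
E
```

```text
B [0.5236 0.2704 0.063 ]
C [0.424  0.2686 0.063 ]
A [0.5221 0.3641 0.063 ]
[0.52902354 0.2845936  0.06341556]
tip px crop 549.6329549482069 263.26093012489855
tip px crop 249.70635529407394 263.93901999809276
tip px crop 399.734853030555 263.8971850831364
```

>>> send_rows(targets=[[50,3.4,-1.8,0,0,0,90],[40,0,0,0,0,0,90],[23,0,0,0,0,0,90],[0,0,0,0,0,0,90],[0,0,0,0,0,0,90]])

```text
time: 7.3
tcp_pos: [0.5242, 0.2703, 0.0418]
orientation: [-2.297, 1.569, 0.513]
contact_force: [-0.2, -1.1, 0.0]
opening: 0.0607
```

>>> send_rows(targets=[[0,0,0,0,0,0,255],[0,0,0,0,0,0,255],[0,0,0,0,0,0,255],[0,0,0,0,0,0,255]])

```text
time: 7.8
tcp_pos: [0.5234, 0.2696, 0.0405]
orientation: [-2.599, 1.57, 0.211]
contact_force: [-2.3, -1.8, 6.6]
opening: 0.0393
```

```bash
python3 - <<'E'
from h import *
goto([.5238,.2703,.041])
E
```

```text
t 7.8 tcp [0.5234 0.2696 0.0405] psi 161.0 j [ 0.13  0.68 -0.96  1.89  0.69  0.94  1.65] open 0.0393 F [-2.3 -1.8  6.6] Mo [-0.17   0.304  0.046]
 tool shift mm (now axes) [-0.5 -0.8 -0.1] rotvec deg [ 0. -0.  0.]
 tool shift mm (after rot) [-0.5 -0.8 -0.1]
```

>>> send_rows(targets=[[0.22,0,0,10,0,0,255],[0.22,0,0,10,0,0,255],[0.22,0,0,10,0,0,255],[0.22,0,0,10,0,0,255],[0.22,0,0,10,0,0,255]])

```text
time: 8.43
tcp_pos: [0.5226, 0.2705, 0.0394]
orientation: [-0.057, 1.57, 1.875]
contact_force: [-7.3, 2.2, 7.3]
opening: 0.0392
```

```bash
python3 - <<'E'
from h import *
goto([.5238,.2703,.041]);print(r.get_obs()['effort'])
E
```

```text
t 8.43 tcp [0.5226 0.2705 0.0394] psi 110.7 j [ 0.    0.61 -0.77  1.9   0.55  0.86  0.88] open 0.0392 F [-7.3  2.2  7.3] Mo [0.681 1.36  0.043]
 tool shift mm (now axes) [-1.6 -1.1 -0.6] rotvec deg [-0.   0.1  0. ]
 tool shift mm (after rot) [-1.6 -1.1 -0.7]
[  6.23996213 -84.93400097 -14.51444685 -33.35061193   2.49676555
   0.2327647    3.92771244]
```

```bash
cat > s.py <<'E'
from h import *
o,t,M=st();print(round(o['time'],2),t.round(4),'psi',np.degrees(np.arctan2(M[1,2],M[0,2])).round(1),'j7',round(o['joint_positions'][6],2),'j3',round(o['joint_positions'][2],2),'F',np.round(o['contact_force'],1),'M',np.round(o['moment'],3),'e7',round(o['effort'][6],2),'op',round(o['opening'],4))
E
python3 s.py
```

```text
8.43 [0.5226 0.2705 0.0394] psi 110.7 j7 0.88 j3 -0.77 F [-7.3  2.2  7.3] M [0.681 1.36  0.043] e7 3.93 op 0.0392
```

>>> send_rows(targets=[[0.22,0,0,10,0,0,255],[0.22,0,0,10,0,0,255],[0.22,0,0,10,0,0,255]])

```text
time: 8.8
tcp_pos: [0.523, 0.2706, 0.0386]
orientation: [0.033, 1.569, 1.442]
contact_force: [-2.6, 4.4, 1.6]
opening: 0.0393
```

```bash
python3 s.py
```

```text
8.8 [0.523  0.2706 0.0386] psi 80.7 j7 0.43 j3 -0.65 F [-2.6  4.4  1.6] M [1.074 0.341 0.064] e7 3.91 op 0.0393
```

>>> send_rows(targets=[[0.22,0,0,10,0,0,255],[0.22,0,0,10,0,0,255],[0.22,0,0,10,0,0,255]])

```text
time: 9.18
tcp_pos: [0.5232, 0.2709, 0.038]
orientation: [0.382, 1.569, 1.268]
contact_force: [-0.4, 5.3, 1.8]
opening: 0.0393
```

```bash
python3 s.py
```

```text
9.18 [0.5232 0.2709 0.038 ] psi 50.7 j7 -0.02 j3 -0.53 F [-0.4  5.3  1.8] M [1.238 0.154 0.011] e7 3.9 op 0.0393
```

>>> send_rows(targets=[[0.22,0,0,10,0,0,255],[0.22,0,0,10,0,0,255],[0.22,0,0,10,0,0,255]])

```text
time: 9.55
tcp_pos: [0.5235, 0.271, 0.0375]
orientation: [0.709, 1.568, 1.071]
contact_force: [-0.2, 5.1, 1.0]
opening: 0.0392
```

```bash
python3 s.py
```

```text
9.55 [0.5235 0.271  0.0375] psi 20.7 j7 -0.47 j3 -0.41 F [-0.2  5.1  1. ] M [ 1.229 -0.157  0.039] e7 3.88 op 0.0392
```

>>> send_rows(targets=[[0.22,0,0,10,0,0,255],[0.22,0,0,10,0,0,255],[0.22,0,0,10,0,0,255]])

```text
time: 9.93
tcp_pos: [0.5238, 0.2711, 0.0369]
orientation: [1.137, 1.568, 0.975]
contact_force: [0.9, 4.7, 0.0]
opening: 0.0393
```

```bash
python3 s.py
```

```text
9.93 [0.5238 0.2711 0.0369] psi -9.3 j7 -0.92 j3 -0.28 F [0.9 4.7 0. ] M [ 1.254 -0.29   0.105] e7 3.87 op 0.0393
```

>>> send_rows(targets=[[0.22,0,0,10,0,0,255],[0.22,0,0,10,0,0,255],[0.22,0,0,10,0,0,255]])

```text
time: 10.3
tcp_pos: [0.524, 0.2711, 0.0362]
orientation: [1.58, 1.568, 0.895]
contact_force: [2.1, 5.3, 0.3]
opening: 0.0396
```

```bash
python3 s.py
```

```text
10.3 [0.524  0.2711 0.0362] psi -39.3 j7 -1.37 j3 -0.15 F [2.1 5.3 0.3] M [ 1.248 -0.566  0.017] e7 3.85 op 0.0396
```

>>> send_rows(targets=[[0.22,0,0,10,0,0,255],[0.22,0,0,10,0,0,255],[0.22,0,0,10,0,0,255]])

```text
time: 10.68
tcp_pos: [0.5241, 0.271, 0.0355]
orientation: [2.059, 1.568, 0.85]
contact_force: [0.5, 9.8, 2.3]
opening: 0.0396
```

```bash
python3 s.py
```

```text
10.68 [0.5241 0.271  0.0355] psi -69.3 j7 -1.81 j3 -0.02 F [0.5 9.8 2.3] M [2.485 0.031 0.394] e7 3.51 op 0.0396
```

>>> send_rows(targets=[[0.22,0,0,10,0,0,255],[0.22,0,0,10,0,0,255],[0.22,0,0,10,0,0,255]])

```text
time: 11.05
tcp_pos: [0.5243, 0.2709, 0.0352]
orientation: [2.429, 1.568, 0.697]
contact_force: [1.4, 2.4, 4.8]
opening: 0.0395
```

```bash
python3 s.py
```

```text
11.05 [0.5243 0.2709 0.0352] psi -99.2 j7 -2.25 j3 0.11 F [1.4 2.4 4.8] M [ 0.711 -0.359  0.681] e7 3.2 op 0.0395
```

B's moment climbed from about 0.05 to 0.68 N m after roughly 220°, which suggests a jam. I'll release, back off and check the gauge height and mark before lifting anything.

>>> send_rows(targets=[[0,0,0,0,0,0,80],[0,0,0,0,0,0,80],[0,0,0,0,0,0,80],[-60,0,0,0,0,0,0],[-50,0,0,0,0,0,0]])

```text
time: 11.68
tcp_pos: [0.5232, 0.2691, 0.1457]
orientation: [-0.726, 1.57, -2.453]
contact_force: [0.5, 0.0, -0.8]
opening: 0.0809
```

>>> send_rows(targets=[[0,-30,0,0,0,0,0],[0,0,0,0,0,0,0]])

```text
time: 11.92
tcp_pos: [0.4923, 0.2746, 0.1448]
orientation: [-2.939, 1.57, 1.619]
contact_force: [-0.1, 0.4, -0.2]
opening: 0.0936
```

```bash
python3 s.py; cat > hh.py <<'E'
from h import *
c=dict(np.load('last_wrist.npz')) if 0 else cap('wrist')
P=cloud(c)
for n,(x,y) in dict(A=(.5225,.3643),B=(.5238,.2704),C=(.424,.2686)).items():
    d=np.hypot(P[...,0]-x,P[...,1]-y)
    m=(d>.011)&(d<.018)&(P[...,2]>.04)&(P[...,2]<.08);m2=(d<.006)&(P[...,2]>.03)&(P[...,2]<.08)
    print(n,m.sum(),'ring top',np.median(P[m][:,2]).round(4),'stud top',m2.sum(),np.median(P[m2][:,2]).round(4))
E
python3 hh.py
```

```text
11.93 [0.4923 0.2746 0.1448] psi -98.8 j7 -2.3 j3 0.12 F [-0.1  0.4 -0.2] M [ 0.028 -0.    -0.017] e7 -0.68 op 0.0936
A 871 ring top 0.0633 stud top 136 0.0611
B 814 ring top 0.0581 stud top 141 0.0557
C 619 ring top 0.0628 stud top 112 0.0605
```

B's gauge sank only about 5 mm against the untested ones, to 0.058 where seated would be 0.054. So it is jammed and B is bad. I'll regrip it and carry it to the red tray.

>>> send_rows(targets=[[0,31,-1,0,0,0,80],[0,0,0,0,0,0,80],[60,0,0,0,0,0,80],[51,0,0,0,0,0,80],[0,0,0,0,0,0,80]])

```text
time: 12.6
tcp_pos: [0.522, 0.2686, 0.03]
orientation: [-0.82, 1.564, -2.548]
contact_force: [0.2, 0.4, -0.3]
opening: 0.0647
```

>>> send_rows(targets=[[0,0,0,0,0,0,255],[0,0,0,0,0,0,255],[0,0,0,0,0,0,255],[0,0,0,0,0,0,255]])

```text
time: 13.1
tcp_pos: [0.5253, 0.271, 0.0348]
orientation: [2.384, 1.568, 0.657]
contact_force: [0.1, -1.0, 10.8]
opening: 0.0393
```

```bash
python3 s.py
```

```text
13.1 [0.5253 0.271  0.0348] psi -99.0 j7 -2.24 j3 0.11 F [ 0.1 -1.  10.8] M [0.008 0.338 0.025] e7 -0.04 op 0.0393
```

>>> send_rows(targets=[[-8,0,0,0,0,0,255],[-20,0,0,0,0,0,255],[-40,0,0,0,0,0,255],[-40,0,0,0,0,0,255],[0,0,0,0,0,0,255]])

```text
time: 13.72
tcp_pos: [0.5258, 0.271, 0.1448]
orientation: [2.343, 1.566, 0.615]
contact_force: [1.2, 0.2, -3.4]
opening: 0.0391
```

```bash
python3 s.py; python3 -c "
from h import *
goto([.49,-.03,.15])"
```

```text
13.72 [0.5258 0.271  0.1448] psi -99.0 j7 -2.26 j3 0.13 F [ 1.2  0.2 -3.4] M [0.011 0.029 0.055] e7 -0.1 op 0.0391
t 13.72 tcp [0.5258 0.271  0.1448] psi -99.0 j [-0.69  0.35  0.13  1.87 -0.06  0.92 -2.26] open 0.0391 F [ 1.2  0.2 -3.4] Mo [0.011 0.029 0.055]
 tool shift mm (now axes) [ -6.3  11.7 302.9] rotvec deg [-0.  -0.2 -0.2]
 tool shift mm (after rot) [ -5.2  11.7 302.9]
```

>>> send_rows(targets=[[-5,0,30,0,0,0,255],[0,0,40,0,0,0,255],[0,0,40,0,0,0,255],[0,0,40,0,0,0,255],[0,0,40,0,0,0,255]])

```text
time: 14.35
tcp_pos: [0.4937, 0.0812, 0.1456]
orientation: [-1.117, 1.57, -2.845]
contact_force: [0.3, 0.0, -1.5]
opening: 0.0394
```

>>> send_rows(targets=[[0,0,30,0,0,0,255],[0,0,20,0,0,0,255],[0,0,0,0,0,0,255]])

```text
time: 14.72
tcp_pos: [0.4861, 0.0318, 0.1458]
orientation: [-1.072, 1.57, -2.802]
contact_force: [0.5, 0.4, -2.0]
opening: 0.0397
```

```bash
cat > tray.py <<'E'
from h import *
import sys
c=cap(*sys.argv[1:3]);P=cloud(c);h=cv2.cvtColor(c['frame'],cv2.COLOR_RGB2HSV)
for nm,lo,hi in(('red',0,5),('yel',22,34),('blue',105,125)):
    m=((h[...,0]>=lo)&(h[...,0]<=hi)&(h[...,1]>140)&(h[...,2]>40)&(P[...,2]>-.015)&(P[...,2]<.045)&(P[...,0]>.2)&(P[...,0]<1)&(abs(P[...,1])<.9)).astype(np.uint8)
    k,l,s,ce=cv2.connectedComponentsWithStats(m)
    for i in range(1,k):
        if s[i,4]>300:
            q=P[l==i];z0=.006 if nm=='red' else 0.;w=q[(abs(q[:,2]-z0-.018)<.005)] if 0 else q
            rc=cv2.minAreaRect((w[:,:2]*1000).astype(np.float32));print(nm,s[i,4],'px',ce[i].round(),'ctr',np.round(rc[0]),np.round(rc[1]),round(rc[2],1),'box',np.round(cv2.boxPoints(rc)).tolist(),'zmed',np.median(q[:,2]).round(4))
E
python3 s.py; python3 tray.py wrist w4.png
```

```text
14.72 [0.4861 0.0318 0.1458] psi -99.1 j7 -1.87 j3 0.24 F [ 0.5  0.4 -2. ] M [ 0.052 -0.019  0.018] e7 0.7 op 0.0397
red 18381 px [340. 173.] ctr [493. -29.] [133. 168.] 86.7 box [[405.0, -91.0], [573.0, -100.0], [580.0, 32.0], [413.0, 42.0]] zmed 0.0089
blue 13667 px [515. 176.] ctr [ 466. -235.] [119. 178.] 86.8 box [[374.0, -290.0], [552.0, -300.0], [558.0, -181.0], [381.0, -171.0]] zmed 0.0028
blue 807 px [ 83. 285.] ctr [426. 268.] [43. 45.] 1.0 box [[404.0, 290.0], [404.0, 245.0], [448.0, 246.0], [447.0, 291.0]] zmed 0.0235
```

View pics/w4.png

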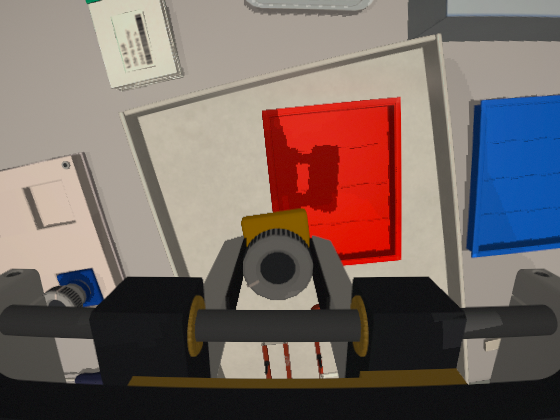

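The red tray's rim corners are at (263,110), (400,98), (400,260) and about (280,262). The stud is held upright at (278,262). Placing it toward the tray's far end.

>>> send_rows(targets=[[0,26,28,0,0,0,255],[20,25,28,0,0,0,255],[40,0,0,0,0,0,255],[35,0,0,0,0,0,255],[10,0,0,0,0,0,255]])

```text
time: 15.4
tcp_pos: [0.5272, -0.0291, 0.0392]
orientation: [-1.375, 1.567, -3.102]
contact_force: [0.0, -0.4, -1.1]
opening: 0.0395
```

>>> send_rows(targets=[[7,0,0,0,0,0,255],[0.5,0,0,0,0,0,255],[0,0,0,0,0,0,255]])

```text
time: 15.78
tcp_pos: [0.5292, -0.0299, 0.0347]
orientation: [1.928, 1.569, 0.201]
contact_force: [-0.3, -0.2, -2.2]
opening: 0.0396
```

```bash
python3 s.py
```

```text
15.78 [ 0.5292 -0.0299  0.0347] psi -99.0 j7 -1.64 j3 0.24 F [-0.3 -0.2 -2.2] M [ 0.039 -0.033 -0.038] e7 0.0 op 0.0396
```

Still carrying the weight, so I lower 2 mm more and release.

>>> send_rows(targets=[[2,0,0,0,0,0,255],[0,0,0,0,0,0,255],[0,0,0,0,0,0,70],[0,0,0,0,0,0,70],[0,0,0,0,0,0,70]])

```text
time: 16.4
tcp_pos: [0.5286, -0.03, 0.0318]
orientation: [2.212, 1.571, 0.485]
contact_force: [-0.5, -0.1, -0.3]
opening: 0.0657
```

>>> send_rows(targets=[[-40,0,0,0,0,0,70],[-60,0,0,0,0,0,0],[-20,-10,-55,0,0,0,0],[0,-25,-55,0,0,0,0],[0,-25,-55,0,0,0,0]])

```text
time: 17.02
tcp_pos: [0.4946, 0.144, 0.1523]
orientation: [2.255, 1.57, 0.527]
contact_force: [1.6, 1.0, -0.8]
opening: 0.094
```

```bash
python3 s.py; python3 tray.py scene s1.png;python3 -c "
from h import *
goto([.424,.2686,.155]);goto([.424,.2686,.155],160)"
```

```text
17.02 [0.4946 0.144  0.1523] psi -99.0 j7 -2.08 j3 0.2 F [ 1.6  1.  -0.8] M [ 0.044 -0.036 -0.032] e7 3.39 op 0.094
red 965 px [306. 211.] ctr [492. -27.] [137. 177.] 86.7 box [[399.0, -91.0], [576.0, -101.0], [584.0, 36.0], [407.0, 46.0]] zmed 0.0092
blue 885 px [358. 195.] ctr [ 469. -241.] [137. 174.] 86.5 box [[378.0, -304.0], [552.0, -315.0], [560.0, -178.0], [386.0, -167.0]] zmed 0.002
t 17.07 tcp [0.4922 0.1519 0.152 ] psi -98.6 j [-0.59  0.23  0.19  2.03 -0.06  0.89 -2.09] open 0.0939 F [-2.2 10.8  0. ] Mo [0.537 0.143 0.043]
 tool shift mm (now axes) [  -2.7  -84.8 -105.2] rotvec deg [ 0.  -0.2  0. ]
 tool shift mm (after rot) [  -3.   -84.8 -105.2]
t 17.07 tcp [0.4922 0.1519 0.152 ] psi -98.6 j [-0.59  0.23  0.19  2.03 -0.06  0.89 -2.09] open 0.0939 F [-2.2 10.8  0. ] Mo [0.537 0.143 0.043]
 tool shift mm (now axes) [  -2.7  -84.8 -105.2] rotvec deg [ 1.014e+02 -1.000e-01  2.000e-01]
 tool shift mm (after rot) [ -3.  -86.3 104. ]
```

>>> send_rows(targets=[[0,-20,-26,-10.5,0,0,0],[0,-16,-30,-10.5,0,0,0],[0,-10,-34,-10.5,0,0,0],[0,0,0,-10.5,0,0,0],[0,0,0,-10.5,0,0,0]])

```text
time: 17.7
tcp_pos: [0.4454, 0.2322, 0.1518]
orientation: [-2.791, 1.571, 2.687]
contact_force: [0.7, -0.1, 0.5]
opening: 0.094
```

>>> send_rows(targets=[[0,0,0,-10.5,0,0,0],[0,0,0,-10.5,0,0,0],[0,0,0,-10.5,0,0,0],[0,0,0,-10.5,0,0,0],[0,0,0,-10.5,0,0,0]])

```text
time: 18.32
tcp_pos: [0.4457, 0.2317, 0.1517]
orientation: [-2.445, 1.571, -2.334]
contact_force: [0.2, -0.6, -0.6]
opening: 0.0939
```

>>> send_rows(targets=[[0,0,0,-10.5,0,0,0],[0,0,0,-10.5,0,0,0],[0,0,0,-10.5,0,0,0],[0,0,0,-10.5,0,0,0],[0,0,0,-10.5,0,0,0]])

```text
time: 18.95
tcp_pos: [0.4457, 0.2317, 0.1518]
orientation: [-0.155, 1.571, 0.873]
contact_force: [0.1, -0.6, 0.3]
opening: 0.0938
```

>>> send_rows(targets=[[0,0,0,-10.5,0,0,0],[0,0,0,-10.5,0,0,0],[0,0,0,-10.5,0,0,0],[0,0,0,-10.5,0,0,0],[0,0,0,-10.5,0,0,0]])

```text
time: 19.58
tcp_pos: [0.4457, 0.2317, 0.1518]
orientation: [1.738, 1.571, -2.601]
contact_force: [0.5, -0.3, 0.5]
opening: 0.0941
```

>>> send_rows(targets=[[0,0,0,-10.5,0,0,0],[0,0,0,-10.5,0,0,0],[0,0,0,-10.5,0,0,0],[0,0,0,-10.5,0,0,0],[0,0,0,0,0,0,0]])

```text
time: 20.2
tcp_pos: [0.4458, 0.2316, 0.1517]
orientation: [-0.127, 1.571, 2.543]
contact_force: [0.1, -0.3, -0.1]
opening: 0.0936
```

```bash
python3 s.py;python3 -c "
from h import *
goto([.424,.2686,.041])"
```

```text
20.2 [0.4458 0.2316 0.1517] psi 152.9 j7 1.93 j3 -0.49 F [ 0.1 -0.3 -0.1] M [ 0.092 -0.074 -0.012] e7 3.47 op 0.0936
t 20.2 tcp [0.4458 0.2316 0.1517] psi 152.9 j [-0.18  0.24 -0.49  2.02  0.14  0.91  1.93] open 0.0936 F [ 0.1 -0.3 -0.1] Mo [ 0.092 -0.074 -0.012]
 tool shift mm (now axes) [110.7 -23.   36.2] rotvec deg [-0.  0.  0.]
 tool shift mm (after rot) [110.7 -23.   36.2]
```

>>> send_rows(targets=[[0,-23,36,0,0,0,0],[40,0,0,0,0,0,80],[45,0,0,0,0,0,80],[26,0,0,0,0,0,80],[0,0,0,0,0,0,80]])

```text
time: 20.82
tcp_pos: [0.423, 0.268, 0.0394]
orientation: [1.001, 1.567, -2.615]
contact_force: [0.4, 0.1, 0.7]
opening: 0.0647
```

>>> send_rows(targets=[[0,0,0,0,0,0,255],[0,0,0,0,0,0,255],[0,0,0,0,0,0,255],[0,0,0,0,0,0,255]])

```text
time: 21.32
tcp_pos: [0.4242, 0.2691, 0.0416]
orientation: [-1.991, 1.57, 0.679]
contact_force: [-4.8, 0.6, 8.5]
opening: 0.0391
```

```bash
python3 s.py
```

```text
21.32 [0.4242 0.2691 0.0416] psi 153.0 j7 1.72 j3 -0.46 F [-4.8  0.6  8.5] M [0.205 0.791 0.014] e7 0.03 op 0.0391
```

>>> send_rows(targets=[[0.22,0,0,10,0,0,255],[0.22,0,0,10,0,0,255],[0.22,0,0,10,0,0,255]])

```text
time: 21.7
tcp_pos: [0.4244, 0.2691, 0.041]
orientation: [-1.457, 1.57, 0.684]
contact_force: [-2.8, -0.2, 8.8]
opening: 0.039
```

```bash
python3 s.py
```

```text
21.7 [0.4244 0.2691 0.041 ] psi 122.7 j7 1.26 j3 -0.34 F [-2.8 -0.2  8.8] M [0.079 0.633 0.034] e7 3.96 op 0.039
```

>>> send_rows(targets=[[0.22,0,0,10,0,0,255],[0.22,0,0,10,0,0,255],[0.22,0,0,10,0,0,255],[0.22,0,0,10,0,0,255]])

```text
time: 22.2
tcp_pos: [0.4244, 0.2689, 0.0401]
orientation: [-0.808, 1.57, 0.635]
contact_force: [-3.0, -1.2, 8.8]
opening: 0.0392
```

```bash
python3 s.py
```

```text
22.2 [0.4244 0.2689 0.0401] psi 82.7 j7 0.65 j3 -0.18 F [-3.  -1.2  8.8] M [-0.387  0.426  0.097] e7 3.95 op 0.0392
```

>>> send_rows(targets=[[0.22,0,0,10,0,0,255],[0.22,0,0,10,0,0,255],[0.22,0,0,10,0,0,255]])

```text
time: 22.58
tcp_pos: [0.4243, 0.2688, 0.0394]
orientation: [-0.178, 1.57, 0.741]
contact_force: [-3.2, -2.1, 9.4]
opening: 0.0395
```

```bash
python3 s.py
```

```text
22.57 [0.4243 0.2688 0.0394] psi 52.7 j7 0.2 j3 -0.05 F [-3.2 -2.1  9.4] M [-0.595  0.474  0.052] e7 3.92 op 0.0395
```

>>> send_rows(targets=[[0.22,0,0,10,0,0,255],[0.22,0,0,10,0,0,255],[0.22,0,0,10,0,0,255]])

```text
time: 22.95
tcp_pos: [0.4242, 0.2687, 0.0387]
orientation: [0.59, 1.57, 0.985]
contact_force: [-2.9, -2.5, 10.1]
opening: 0.0393
```

```bash
python3 s.py
```

```text
22.95 [0.4242 0.2687 0.0387] psi 22.7 j7 -0.25 j3 0.07 F [-2.9 -2.5 10.1] M [-0.723  0.647  0.062] e7 3.89 op 0.0393
```

>>> send_rows(targets=[[0.22,0,0,10,0,0,255],[0.22,0,0,10,0,0,255],[0.22,0,0,10,0,0,255]])

```text
time: 23.32
tcp_pos: [0.4232, 0.2686, 0.0378]
orientation: [-3.077, 1.57, 3.079]
contact_force: [-8.5, 3.6, 7.7]
opening: 0.0393
```

```bash
python3 s.py
```

```text
23.32 [0.4232 0.2686 0.0378] psi -7.3 j7 -0.7 j3 0.2 F [-8.5  3.6  7.7] M [0.724 1.809 0.549] e7 3.25 op 0.0393
```

>>> send_rows(targets=[[0.22,0,0,10,0,0,255],[0.22,0,0,10,0,0,255],[0.22,0,0,10,0,0,255]])

```text
time: 23.7
tcp_pos: [0.4233, 0.2695, 0.0371]
orientation: [2.898, 1.569, 2.248]
contact_force: [-4.4, 4.8, 6.7]
opening: 0.0394
```

```bash
python3 s.py
```

```text
23.7 [0.4233 0.2695 0.0371] psi -37.2 j7 -1.14 j3 0.33 F [-4.4  4.8  6.7] M [1.074 1.025 0.64 ] e7 3.22 op 0.0394
```

C jammed too: the moment rose to 0.55–0.64 N m after about 150°. C is bad, so I lift it and carry it to the red tray.

>>> send_rows(targets=[[0,0,0,0,0,0,255],[-10,0,0,0,0,0,255],[-20,0,0,0,0,0,255],[-10,0,0,0,0,0,255],[0,0,0,0,0,0,255]])

```text
time: 24.32
tcp_pos: [0.4245, 0.269, 0.0774]
orientation: [1.559, 1.569, 0.913]
contact_force: [-0.4, 0.5, -4.2]
opening: 0.0394
```

```bash
cat > hold.py <<'E'
# heights of held stud: ring top vs stud top vs foot, from wrist depth
from h import *
c=cap('wrist','hold.png');P=cloud(c);o,t,M=st()
d=np.hypot(P[...,0]-t[0],P[...,1]-t[1])
for n,a,b in(('stud',0,.006),('ring',.012,.018),('foot',.024,.03)):
    m=(d>=a)&(d<b)&(P[...,2]>t[2]-.045)&(P[...,2]<t[2]+.035);z=P[m][:,2];print(n,m.sum(),np.percentile(z,[5,50,95]).round(4) if m.sum() else '')
E
python3 s.py; python3 hold.py
```

```text
24.32 [0.4245 0.269  0.0774] psi -37.0 j7 -1.17 j3 0.36 F [-0.4  0.5 -4.2] M [-0.03  -0.037  0.012] e7 -0.18 op 0.0394
stud 329 [0.0967 0.0979 0.0989]
ring 1983 [0.0635 0.1    0.1011]
foot 760 [0.0575 0.0867 0.1094]
```

Ring top has sunk only about 3 mm, so the jam is confirmed.

>>> send_rows(targets=[[-40,0,0,0,0,0,255],[-35,-20,19,0,0,0,255],[0,-32,30,0,0,0,255],[0,-32,30,0,0,0,255],[0,-32,30,0,0,0,255]])

```text
time: 25.0
tcp_pos: [0.441, 0.109, 0.1512]
orientation: [-2.245, 1.57, -2.89]
contact_force: [0.6, 1.0, -2.4]
opening: 0.0391
```

>>> send_rows(targets=[[0,-32,30,0,0,0,255],[0,-20,20,0,0,0,255],[0,0,0,0,0,0,255]])

```text
time: 25.38
tcp_pos: [0.4498, 0.0368, 0.1512]
orientation: [-1.834, 1.57, -2.483]
contact_force: [0.1, 0.3, -2.1]
opening: 0.0393
```

```bash
python3 s.py; python3 tray.py wrist w5.png; python3 -c "
from h import *
goto([.458,-.027,.036])"
```

```text
25.38 [0.4498 0.0368 0.1512] psi -37.2 j7 -0.77 j3 0.56 F [ 0.1  0.3 -2.1] M [ 0.041 -0.062  0.016] e7 1.07 op 0.0393
red 10513 px [365. 208.] ctr [493. -29.] [133. 166.] 86.7 box [[406.0, -91.0], [573.0, -101.0], [580.0, 32.0], [414.0, 42.0]] zmed 0.009
red 392 px [310. 294.] ctr [413. -71.] [37. 19.] 66.5 box [[397.0, -84.0], [415.0, -92.0], [429.0, -58.0], [412.0, -50.0]] zmed 0.0186
blue 1324 px [475. 359.] ctr [ 527. -296.] [52. 82.] 1.5 box [[500.0, -256.0], [502.0, -338.0], [554.0, -337.0], [552.0, -255.0]] zmed 0.0034
t 25.43 tcp [0.4497 0.0382 0.1512] psi -37.1 j [-0.73  0.13  0.55  2.17 -0.09  0.87 -0.77] open 0.0393 F [-0.5  0.9 -2.7] Mo [ 0.065 -0.003  0.029]
 tool shift mm (now axes) [115.2 -46.9  45.9] rotvec deg [ 0. -0.  0.]
 tool shift mm (after rot) [115.2 -47.   45.9]
```

View pics/w5.png

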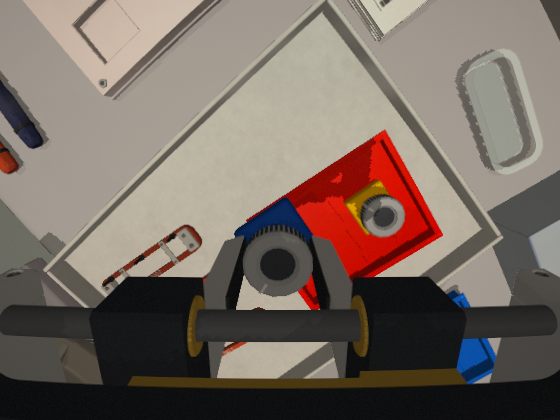

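The red tray hasn't moved. B stands upright in it at (380,213), and C is held over the near end.

>>> send_rows(targets=[[0,-24,23,0,0,0,255],[20,-23,23,0,0,0,255],[40,0,0,0,0,0,255],[40,0,0,0,0,0,255],[13,0,0,0,0,0,255]])

```text
time: 26.05
tcp_pos: [0.4571, -0.0258, 0.0366]
orientation: [-2.271, 1.567, -2.916]
contact_force: [0.2, -0.3, -1.7]
opening: 0.0395
```

>>> send_rows(targets=[[3,0,0,0,0,0,255],[1,0,0,0,0,0,255],[0,0,0,0,0,0,255]])

```text
time: 26.42
tcp_pos: [0.4592, -0.0261, 0.0355]
orientation: [1.028, 1.569, 0.382]
contact_force: [0.2, 0.1, -2.3]
opening: 0.0396
```

```bash
python3 s.py
```

```text
26.43 [ 0.4592 -0.0261  0.0355] psi -37.0 j7 -0.41 j3 0.52 F [ 0.2  0.1 -2.3] M [-0.035 -0.064 -0.009] e7 0.01 op 0.0396
```

>>> send_rows(targets=[[2,0,0,0,0,0,255],[0,0,0,0,0,0,255],[0,0,0,0,0,0,70],[0,0,0,0,0,0,70],[0,0,0,0,0,0,70]])

```text
time: 27.05
tcp_pos: [0.4585, -0.0264, 0.0327]
orientation: [1.097, 1.571, 0.452]
contact_force: [-0.6, -0.4, 0.7]
opening: 0.0658
```

>>> send_rows(targets=[[-40,0,0,0,0,0,70],[-60,0,0,0,0,0,0],[-22,50,-26,0,0,0,0],[0,50,-26,0,0,0,0],[0,50,-26,0,0,0,0]])

```text
time: 27.68
tcp_pos: [0.4866, 0.1424, 0.1552]
orientation: [1.483, 1.569, 0.838]
contact_force: [0.8, -0.5, -0.2]
opening: 0.094
```

>>> send_rows(targets=[[0,50,-26,0,0,0,0],[0,50,-26,0,0,0,0],[0,40,-26,0,0,0,0],[0,30,-20,0,0,0,0],[0,0,0,-10.4,0,0,0]])

```text
time: 28.3
tcp_pos: [0.5095, 0.3384, 0.1538]
orientation: [-2.029, 1.57, -2.486]
contact_force: [0.4, -0.4, -0.1]
opening: 0.0939
```

>>> send_rows(targets=[[0,0,0,-10.4,0,0,0],[0,0,0,-10.4,0,0,0],[0,0,0,-10.4,0,0,0],[0,0,0,-10.4,0,0,0],[0,0,0,-10.4,0,0,0]])

```text
time: 28.92
tcp_pos: [0.5103, 0.335, 0.1544]
orientation: [-2.846, 1.571, -2.397]
contact_force: [0.3, -0.1, -0.9]
opening: 0.0943
```

>>> send_rows(targets=[[0,0,0,-10.4,0,0,0],[0,0,0,0,0,0,0]])

```text
time: 29.18
tcp_pos: [0.5104, 0.3349, 0.1545]
orientation: [2.166, 1.571, 2.79]
contact_force: [-1.0, 0.5, 0.3]
opening: 0.0939
```

```bash
python3 s.py; python3 hh.py; python3 tray.py scene s2.png; python3 -c "
from h import *
goto([.5225,.3643,.042],36)"
```

```text
29.18 [0.5104 0.3349 0.1545] psi 35.7 j7 0.01 j3 0.19 F [-1.   0.5  0.3] M [ 0.015 -0.079 -0.006] e7 3.25 op 0.0939
A 764 ring top 0.0635 stud top 136 0.0613
B 0 ring top nan stud top 0 nan
C 0 ring top nan stud top 0 nan
red 731 px [304. 212.] ctr [489. -28.] [137. 171.] 85.6 box [[398.0, -90.0], [569.0, -103.0], [580.0, 34.0], [409.0, 47.0]] zmed 0.0118
blue 943 px [359. 195.] ctr [ 468. -240.] [138. 179.] 86.1 box [[374.0, -303.0], [553.0, -315.0], [562.0, -178.0], [383.0, -166.0]] zmed 0.0023
t 29.27 tcp [0.5104 0.3349 0.1545] psi 35.5 j [-0.83  0.37  0.19  1.81 -0.08  0.96  0.01] open 0.0941 F [ 0.2  0.3 -0.6] Mo [-0.086 -0.117 -0.005]
 tool shift mm (now axes) [112.5  16.9  26.9] rotvec deg [-0.5 -0.  -0. ]
 tool shift mm (after rot) [112.5  16.7  27. ]
  return _methods._mean(a, axis=axis, dtype=dtype,
  ret = ret.dtype.type(ret / rcount)
```

>>> send_rows(targets=[[0,17,27,0,0,0,0],[40,0,0,0,0,0,80],[45,0,0,0,0,0,80],[26,0,0,0,0,0,80],[0,0,0,0,0,0,80]])

```text
time: 29.9
tcp_pos: [0.5212, 0.3639, 0.0418]
orientation: [-2.964, 1.567, -2.342]
contact_force: [-0.1, 0.5, -0.5]
opening: 0.0647
```

>>> send_rows(targets=[[0,0,0,0,0,0,255],[0,0,0,0,0,0,255],[0,0,0,0,0,0,255]])

```text
time: 30.28
tcp_pos: [0.5228, 0.3651, 0.0447]
orientation: [0.16, 1.569, 0.785]
contact_force: [0.6, 1.1, 4.3]
opening: 0.0395
```

```bash
python3 s.py
```

```text
30.27 [0.5228 0.3651 0.0447] psi 35.8 j7 0.01 j3 0.16 F [0.6 1.1 4.3] M [ 0.102 -0.252 -0.024] e7 -0.02 op 0.0395
```

>>> send_rows(targets=[[0.23,0,0,10.3,0,0,255],[0.23,0,0,10.3,0,0,255],[0.23,0,0,10.3,0,0,255],[0.23,0,0,10.3,0,0,255]])

```text
time: 30.78
tcp_pos: [0.5216, 0.3647, 0.0437]
orientation: [2.899, 1.569, 2.799]
contact_force: [-9.7, -3.9, 13.7]
opening: 0.0393
```

```bash
python3 s.py
```

```text
30.77 [0.5216 0.3647 0.0437] psi -5.7 j7 -0.59 j3 0.34 F [-9.7 -3.9 13.7] M [-0.932  2.213  0.06 ] e7 3.84 op 0.0393
```

>>> send_rows(targets=[[0.23,0,0,10.3,0,0,255],[0.23,0,0,10.3,0,0,255],[0.23,0,0,10.3,0,0,255]])

```text
time: 31.15
tcp_pos: [0.5207, 0.3652, 0.043]
orientation: [-2.822, 1.568, 2.823]
contact_force: [-13.7, -3.6, 18.3]
opening: 0.0392
```

```bash
python3 s.py
```

```text
31.15 [0.5207 0.3652 0.043 ] psi -36.6 j7 -1.03 j3 0.48 F [-13.7  -3.6  18.3] M [-0.621  3.395  0.076] e7 3.8 op 0.0392
```

>>> send_rows(targets=[[0,0,0,0,0,0,80],[0,0,0,0,0,0,80],[0,0,0,-10.3,0,0,80],[0,0,0,-10.3,0,0,80],[0,0,0,-10.3,0,0,80]])

```text
time: 31.78
tcp_pos: [0.5226, 0.3646, 0.0422]
orientation: [0.928, 1.57, 0.841]
contact_force: [0.3, -0.4, 0.1]
opening: 0.0642
```

>>> send_rows(targets=[[0,0,0,-10.3,0,0,80],[0,0,0,-10.3,0,0,80],[0,0,0,-10.3,0,0,80],[0,0,0,-10.3,0,0,80],[0,0,0,0,0,0,80]])

```text
time: 32.4
tcp_pos: [0.5228, 0.3644, 0.0422]
orientation: [0.702, 1.57, 1.326]
contact_force: [0.2, 0.3, 0.1]
opening: 0.0646
```

```bash
python3 s.py
```

```text
32.4 [0.5228 0.3644 0.0422] psi 35.8 j7 0.01 j3 0.15 F [0.2 0.3 0.1] M [-0.025 -0.133 -0.033] e7 2.91 op 0.0646
```

>>> send_rows(targets=[[0,0,0,0,0,0,255],[0,0,0,0,0,0,255],[0,0,0,0,0,0,255]])

```text
time: 32.78
tcp_pos: [0.5223, 0.3648, 0.042]
orientation: [-0.633, 1.571, -0.009]
contact_force: [0.0, -0.8, -0.3]
opening: 0.0396
```

>>> send_rows(targets=[[0.23,0,0,10.3,0,0,255],[0.23,0,0,10.3,0,0,255],[0.23,0,0,10.3,0,0,255],[0.23,0,0,10.3,0,0,255]])

```text
time: 33.28
tcp_pos: [0.5212, 0.3646, 0.0411]
orientation: [-2.725, 1.569, -2.825]
contact_force: [-7.6, -2.4, 7.3]
opening: 0.0395
```

```bash
python3 s.py
```

```text
33.27 [0.5212 0.3646 0.0411] psi -5.7 j7 -0.59 j3 0.34 F [-7.6 -2.4  7.3] M [-0.674  1.684  0.096] e7 3.83 op 0.0395
```

>>> send_rows(targets=[[0.23,0,0,10.3,0,0,255],[0.23,0,0,10.3,0,0,255],[0.23,0,0,10.3,0,0,255]])

```text
time: 33.65
tcp_pos: [0.5207, 0.3647, 0.0404]
orientation: [-2.332, 1.568, -2.972]
contact_force: [-9.1, -3.4, 8.4]
opening: 0.0392
```

```bash
python3 s.py
```

```text
33.65 [0.5207 0.3647 0.0404] psi -36.6 j7 -1.03 j3 0.48 F [-9.1 -3.4  8.4] M [-0.649  2.208  0.057] e7 3.8 op 0.0392
```

>>> send_rows(targets=[[0,0,0,0,0,0,80],[0,0,0,0,0,0,80],[0,0,0,-10.3,0,0,80],[0,0,0,-10.3,0,0,80],[0,0,0,-10.3,0,0,80]])

```text
time: 34.28
tcp_pos: [0.5227, 0.3647, 0.0405]
orientation: [0.76, 1.57, 0.673]
contact_force: [0.4, 0.3, -0.4]
opening: 0.0642
```

>>> send_rows(targets=[[0,0,0,-10.3,0,0,80],[0,0,0,-10.3,0,0,80],[0,0,0,-10.3,0,0,80],[0,0,0,-10.3,0,0,80],[0,0,0,0,0,0,80]])

```text
time: 34.9
tcp_pos: [0.5228, 0.3645, 0.0406]
orientation: [0.67, 1.57, 1.295]
contact_force: [0.8, -0.4, -0.7]
opening: 0.0639
```

>>> send_rows(targets=[[0,0,0,0,0,0,255],[0,0,0,0,0,0,255],[0,0,0,0,0,0,255]])

```text
time: 35.28
tcp_pos: [0.5223, 0.3649, 0.0404]
orientation: [-0.686, 1.571, -0.062]
contact_force: [0.1, -0.4, -1.1]
opening: 0.0392
```

>>> send_rows(targets=[[0.23,0,0,10.3,0,0,255],[0.23,0,0,10.3,0,0,255],[0.23,0,0,10.3,0,0,255],[0.23,0,0,10.3,0,0,255]])

```text
time: 35.78
tcp_pos: [0.5215, 0.3647, 0.0394]
orientation: [-2.8, 1.569, -2.9]
contact_force: [-4.1, -1.8, 3.6]
opening: 0.0392
```

```bash
python3 s.py
```

```text
35.77 [0.5215 0.3647 0.0394] psi -5.7 j7 -0.59 j3 0.33 F [-4.1 -1.8  3.6] M [-0.375  1.27   0.105] e7 3.83 op 0.0392
```

>>> send_rows(targets=[[0.23,0,0,10.3,0,0,255],[0.23,0,0,10.3,0,0,255],[0.23,0,0,10.3,0,0,255]])

```text
time: 36.15
tcp_pos: [0.5209, 0.365, 0.0388]
orientation: [-2.452, 1.569, -3.091]
contact_force: [-8.3, -0.4, 6.4]
opening: 0.0393
```

```bash
python3 s.py
```

```text
36.15 [0.5209 0.365  0.0388] psi -36.6 j7 -1.03 j3 0.47 F [-8.3 -0.4  6.4] M [-0.178  1.951  0.042] e7 3.79 op 0.0393
```

>>> send_rows(targets=[[0,0,0,0,0,0,80],[0,0,0,0,0,0,80],[0,0,0,-10.3,0,0,80],[0,0,0,-10.3,0,0,80],[0,0,0,-10.3,0,0,80]])

```text
time: 36.78
tcp_pos: [0.5226, 0.3647, 0.0389]
orientation: [0.777, 1.57, 0.691]
contact_force: [-0.5, 0.1, -0.1]
opening: 0.0644
```

>>> send_rows(targets=[[0,0,0,-10.3,0,0,80],[0,0,0,-10.3,0,0,80],[0,0,0,-10.3,0,0,80],[0,0,0,-10.3,0,0,80],[0,0,0,0,0,0,80]])

```text
time: 37.4
tcp_pos: [0.5228, 0.3644, 0.039]
orientation: [0.647, 1.57, 1.273]
contact_force: [0.6, 0.1, -0.0]
opening: 0.0644
```

>>> send_rows(targets=[[0,0,0,0,0,0,255],[0,0,0,0,0,0,255],[0,0,0,0,0,0,255]])

```text
time: 37.78
tcp_pos: [0.5223, 0.3648, 0.0388]
orientation: [-0.5, 1.571, 0.124]
contact_force: [0.1, 0.4, -0.5]
opening: 0.0393
```

>>> send_rows(targets=[[0.23,0,0,10.3,0,0,255],[0.23,0,0,10.3,0,0,255],[0.23,0,0,10.3,0,0,255],[0.23,0,0,10.3,0,0,255]])

```text
time: 38.28
tcp_pos: [0.5215, 0.3647, 0.0378]
orientation: [-2.801, 1.569, -2.901]
contact_force: [-4.7, -2.7, 4.2]
opening: 0.0396
```

```bash
python3 s.py
```

```text
38.27 [0.5215 0.3647 0.0378] psi -5.7 j7 -0.59 j3 0.33 F [-4.7 -2.7  4.2] M [-0.335  1.227  0.067] e7 3.83 op 0.0396
```

>>> send_rows(targets=[[0.23,0,0,10.3,0,0,255],[0.23,0,0,10.3,0,0,255],[0.23,0,0,10.3,0,0,255]])

```text
time: 38.65
tcp_pos: [0.5209, 0.365, 0.0372]
orientation: [-2.471, 1.569, -3.11]
contact_force: [-7.9, -0.8, 6.4]
opening: 0.0393
```

```bash
python3 s.py
```

```text
38.65 [0.5209 0.365  0.0372] psi -36.6 j7 -1.03 j3 0.47 F [-7.9 -0.8  6.4] M [-0.235  1.889  0.071] e7 3.79 op 0.0393
```

>>> send_rows(targets=[[0,0,0,0,0,0,80],[0,0,0,0,0,0,80],[0,0,0,-10.3,0,0,80],[0,0,0,-10.3,0,0,80],[0,0,0,-10.3,0,0,80]])

```text
time: 39.28
tcp_pos: [0.5227, 0.3646, 0.0373]
orientation: [0.705, 1.57, 0.619]
contact_force: [0.0, -1.0, -0.1]
opening: 0.0645
```

>>> send_rows(targets=[[0,0,0,-10.3,0,0,80],[0,0,0,-10.3,0,0,80],[0,0,0,-10.3,0,0,80],[0,0,0,-10.3,0,0,80],[0,0,0,0,0,0,80]])

```text
time: 39.9
tcp_pos: [0.5228, 0.3645, 0.0374]
orientation: [0.661, 1.57, 1.286]
contact_force: [-0.3, -0.7, -0.3]
opening: 0.0643
```

>>> send_rows(targets=[[0,0,0,0,0,0,255],[0,0,0,0,0,0,255],[0,0,0,0,0,0,255]])

```text
time: 40.28
tcp_pos: [0.5223, 0.3648, 0.0371]
orientation: [-0.822, 1.571, -0.198]
contact_force: [-0.1, 0.1, -0.6]
opening: 0.0395
```

>>> send_rows(targets=[[0.23,0,0,10.3,0,0,255],[0.23,0,0,10.3,0,0,255],[0.23,0,0,10.3,0,0,255],[0.23,0,0,10.3,0,0,255]])

```text
time: 40.78
tcp_pos: [0.5215, 0.3647, 0.0362]
orientation: [-2.785, 1.569, -2.885]
contact_force: [-5.0, -1.5, 4.4]
opening: 0.0394
```

```bash
python3 s.py
```

```text
40.77 [0.5215 0.3647 0.0362] psi -5.7 j7 -0.59 j3 0.33 F [-5.  -1.5  4.4] M [-0.336  1.165  0.089] e7 3.82 op 0.0394
```

>>> send_rows(targets=[[0.23,0,0,10.3,0,0,255],[0.23,0,0,10.3,0,0,255],[0.23,0,0,10.3,0,0,255]])

```text
time: 41.15
tcp_pos: [0.5209, 0.365, 0.0355]
orientation: [-2.436, 1.569, -3.076]
contact_force: [-8.4, -0.6, 6.8]
opening: 0.0396
```

```bash
python3 s.py
```

```text
41.15 [0.5209 0.365  0.0355] psi -36.6 j7 -1.03 j3 0.47 F [-8.4 -0.6  6.8] M [-0.223  1.902  0.092] e7 3.79 op 0.0396
```

>>> send_rows(targets=[[0,0,0,0,0,0,80],[0,0,0,0,0,0,80],[0,0,0,-10.3,0,0,80],[0,0,0,-10.3,0,0,80],[0,0,0,-10.3,0,0,80]])

```text
time: 41.78
tcp_pos: [0.5226, 0.3647, 0.0357]
orientation: [0.783, 1.57, 0.697]
contact_force: [-0.0, -0.4, -0.1]
opening: 0.0642
```

>>> send_rows(targets=[[0,0,0,-10.3,0,0,80],[0,0,0,-10.3,0,0,80],[0,0,0,-10.3,0,0,80],[0,0,0,-10.3,0,0,80],[0,0,0,0,0,0,80]])

```text
time: 42.4
tcp_pos: [0.5228, 0.3644, 0.0358]
orientation: [0.659, 1.57, 1.284]
contact_force: [-0.0, 0.2, -0.1]
opening: 0.0646
```

>>> send_rows(targets=[[0,0,0,0,0,0,255],[0,0,0,0,0,0,255],[0,0,0,0,0,0,255]])

```text
time: 42.78
tcp_pos: [0.5223, 0.3649, 0.0355]
orientation: [-0.934, 1.571, -0.31]
contact_force: [0.3, -0.3, -1.1]
opening: 0.0394
```

>>> send_rows(targets=[[0.23,0,0,10.3,0,0,255],[0.23,0,0,10.3,0,0,255],[0.23,0,0,10.3,0,0,255],[0.23,0,0,10.3,0,0,255]])

```text
time: 43.28
tcp_pos: [0.5214, 0.3647, 0.0346]
orientation: [-2.754, 1.569, -2.854]
contact_force: [-5.5, -1.9, 3.2]
opening: 0.0394
```

```bash
python3 s.py
```

```text
43.27 [0.5214 0.3647 0.0346] psi -5.7 j7 -0.59 j3 0.32 F [-5.5 -1.9  3.2] M [-0.41   1.193  0.066] e7 3.82 op 0.0394
```

>>> send_rows(targets=[[0.23,0,0,10.3,0,0,255],[0.23,0,0,10.3,0,0,255],[0.23,0,0,10.3,0,0,255]])

```text
time: 43.65
tcp_pos: [0.5209, 0.365, 0.0339]
orientation: [-2.428, 1.569, -3.067]
contact_force: [-8.1, -0.0, 6.4]
opening: 0.0392
```

```bash
python3 s.py
```

```text
43.65 [0.5209 0.365  0.0339] psi -36.6 j7 -1.03 j3 0.46 F [-8.1 -0.   6.4] M [-0.251  1.973  0.028] e7 3.78 op 0.0392
```

>>> send_rows(targets=[[0,0,0,0,0,0,80],[0,0,0,0,0,0,80],[0,0,0,-10.3,0,0,80],[0,0,0,-10.3,0,0,80],[0,0,0,-10.3,0,0,80]])

```text
time: 44.28
tcp_pos: [0.5226, 0.3646, 0.0341]
orientation: [0.724, 1.57, 0.638]
contact_force: [0.8, -0.2, -0.6]
opening: 0.0643
```

>>> send_rows(targets=[[0,0,0,-10.3,0,0,80],[0,0,0,-10.3,0,0,80],[0,0,0,-10.3,0,0,80],[0,0,0,-10.3,0,0,80],[0,0,0,0,0,0,80]])

```text
time: 44.9
tcp_pos: [0.5228, 0.3644, 0.0341]
orientation: [0.627, 1.57, 1.251]
contact_force: [-0.3, -0.3, -0.8]
opening: 0.0644
```

>>> send_rows(targets=[[0,0,0,0,0,0,255],[0,0,0,0,0,0,255],[0,0,0,0,0,0,255]])

```text
time: 45.28
tcp_pos: [0.5223, 0.3649, 0.0339]
orientation: [-0.28, 1.571, 0.344]
contact_force: [-0.3, 0.2, -0.3]
opening: 0.0388
```

>>> send_rows(targets=[[0.2,0,0,10.3,0,0,255],[0.2,0,0,10.3,0,0,255]])

```text
time: 45.52
tcp_pos: [0.5216, 0.3649, 0.0336]
orientation: [3.079, 1.57, -2.944]
contact_force: [-6.0, -1.3, 6.0]
opening: 0.0396
```

```bash
python3 s.py
```

```text
45.52 [0.5216 0.3649 0.0336] psi 14.9 j7 -0.3 j3 0.23 F [-6.  -1.3  6. ] M [-0.575  1.296  0.699] e7 3.24 op 0.0396
```

>>> send_rows(targets=[[0,0,0,10.3,0,0,255],[0,0,0,10.3,0,0,255]])

```text
time: 45.78
tcp_pos: [0.521, 0.3648, 0.0335]
orientation: [-2.796, 1.569, -2.895]
contact_force: [-6.8, 2.8, 3.0]
opening: 0.0393
```

```bash
python3 s.py
```

```text
45.77 [0.521  0.3648 0.0335] psi -5.7 j7 -0.6 j3 0.32 F [-6.8  2.8  3. ] M [0.708 1.715 0.681] e7 3.21 op 0.0393
```

>>> send_rows(targets=[[0,0,0,10.3,0,0,255],[0,0,0,10.3,0,0,255]])

```text
time: 46.02
tcp_pos: [0.5207, 0.3655, 0.0334]
orientation: [-2.747, 1.569, 3.078]
contact_force: [-6.9, 3.6, 1.4]
opening: 0.0395
```

```bash
python3 s.py
```

```text
46.02 [0.5207 0.3655 0.0334] psi -26.3 j7 -0.89 j3 0.41 F [-6.9  3.6  1.4] M [0.793 1.701 0.586] e7 3.19 op 0.0395
```

A stopped hard after about 445°, with the moment at 0.7 N m, so it is seated and good. I lift a little and check its height before carrying it.

>>> send_rows(targets=[[0,0,0,0,0,0,255],[-10,0,0,0,0,0,255],[-20,0,0,0,0,0,255],[-10,0,0,0,0,0,255],[0,0,0,0,0,0,255]])

```text
time: 46.65
tcp_pos: [0.5232, 0.3649, 0.075]
orientation: [1.209, 1.568, 0.755]
contact_force: [0.4, -0.3, -2.7]
opening: 0.039
```

```bash
python3 s.py; python3 hold.py;python3 -c "
from h import *
goto([.47,-.245,.15])"
```

```text
46.65 [0.5232 0.3649 0.075 ] psi -26.0 j7 -0.91 j3 0.44 F [ 0.4 -0.3 -2.7] M [-0.041 -0.042 -0.016] e7 -0.12 op 0.039
stud 302 [0.0959 0.0972 0.0982]
ring 1602 [0.0663 0.095  0.0962]
foot 883 [0.0594 0.0784 0.1069]
t 46.7 tcp [0.5227 0.3648 0.0742] psi -26.0 j [-1.04  0.54  0.44  1.82 -0.3   0.84 -0.91] open 0.0398 F [-0.1  0.1 -2.7] Mo [-0.053  0.02   0.021]
 tool shift mm (now axes) [ -76.4 -571.1  220. ] rotvec deg [ 0.   0.  -0.1]
 tool shift mm (after rot) [ -75.8 -571.2  220. ]
```

The ring top (0.095) sits 2 mm below the stud top (0.097), so it is seated on the shoulder. On to the blue tray.

>>> send_rows(targets=[[-40,0,0,0,0,0,255],[-35,-30,12,0,0,0,255],[0,-44,17,0,0,0,255],[0,-44,17,0,0,0,255],[0,-44,17,0,0,0,255]])

```text
time: 47.32
tcp_pos: [0.5075, 0.1898, 0.1482]
orientation: [-2.347, 1.571, -2.8]
contact_force: [0.4, 0.6, -0.8]
opening: 0.0392
```

>>> send_rows(targets=[[0,-44,17,0,0,0,255],[0,-44,17,0,0,0,255],[0,-44,17,0,0,0,255],[0,-44,17,0,0,0,255],[0,-44,17,0,0,0,255]])

```text
time: 47.95
tcp_pos: [0.4875, -0.0451, 0.1484]
orientation: [2.513, 1.571, 2.059]
contact_force: [-0.2, 0.3, -0.9]
opening: 0.0392
```

>>> send_rows(targets=[[0,-44,17,0,0,0,255],[0,-44,17,0,0,0,255],[0,-30,12,0,0,0,255],[0,0,0,0,0,0,255]])

```text
time: 48.45
tcp_pos: [0.4768, -0.1722, 0.1483]
orientation: [-1.601, 1.57, -2.059]
contact_force: [-0.3, 0.1, -2.4]
opening: 0.0395
```

```bash
python3 s.py; python3 tray.py wrist w6.png; python3 -c "
from h import *
goto([.47,-.245,.03])"
```

```text
48.45 [ 0.4768 -0.1722  0.1483] psi -26.2 j7 -0.01 j3 0.7 F [-0.3  0.1 -2.4] M [ 0.076 -0.076  0.011] e7 1.24 op 0.0395
red 17828 px [221.  70.] ctr [493. -29.] [133. 168.] 86.5 box [[405.0, -91.0], [573.0, -101.0], [581.0, 32.0], [413.0, 42.0]] zmed 0.009
yel 2759 px [294. 362.] ctr [ 393. -376.] [ 73. 119.] 78.4 box [[328.0, -399.0], [444.0, -423.0], [459.0, -352.0], [342.0, -328.0]] zmed 0.0029
blue 4654 px [343. 228.] ctr [ 525. -244.] [127.  64.] 86.9 box [[489.0, -306.0], [554.0, -309.0], [561.0, -183.0], [496.0, -179.0]] zmed 0.003
blue 431 px [221. 238.] ctr [ 408. -186.] [25. 34.] 87.1 box [[390.0, -197.0], [425.0, -199.0], [426.0, -174.0], [392.0, -173.0]] zmed 0.0172
blue 1918 px [278. 296.] ctr [ 430. -274.] [50. 93.] 64.8 box [[377.0, -277.0], [461.0, -316.0], [483.0, -271.0], [399.0, -231.0]] zmed 0.0027
t 48.5 tcp [ 0.4771 -0.1706  0.1482] psi -26.1 j [-0.38  0.26  0.7   2.07 -0.22  0.89 -0.01] open 0.0396 F [ 0.   0.6 -2.2] Mo [-0.042 -0.095 -0.052]
 tool shift mm (now axes) [118.2 -69.9  26.4] rotvec deg [ 0. -0.  0.]
 tool shift mm (after rot) [118.2 -69.9  26.4]
```

View pics/w6.png

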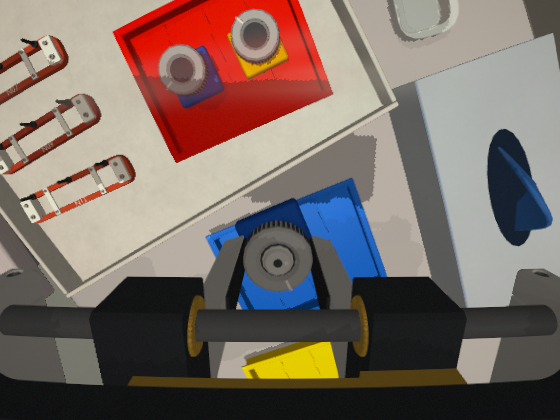

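The red tray holds both rejects upright, at (185,70) and (257,37). The blue tray is in place at (215–385, 180–310).

>>> send_rows(targets=[[0,-35,13,0,0,0,255],[20,-35,13,0,0,0,255],[40,0,0,0,0,0,255],[40,0,0,0,0,0,255],[18,0,0,0,0,0,255]])

```text
time: 49.12
tcp_pos: [0.4696, -0.2426, 0.0286]
orientation: [-3.061, 1.568, 2.77]
contact_force: [0.0, 0.5, -2.0]
opening: 0.0393
```

>>> send_rows(targets=[[4,0,0,0,0,0,255],[2,0,0,0,0,0,255],[0,0,0,0,0,0,255]])

```text
time: 49.5
tcp_pos: [0.4711, -0.2441, 0.0254]
orientation: [0.36, 1.569, -0.093]
contact_force: [-0.5, 0.4, -2.1]
opening: 0.0395
```

```bash
python3 s.py
```

```text
49.5 [ 0.4711 -0.2441  0.0254] psi -26.0 j7 0.32 j3 0.58 F [-0.5  0.4 -2.1] M [-0.023 -0.08  -0.01 ] e7 0.03 op 0.0395
```

>>> send_rows(targets=[[1.5,0,0,0,0,0,255],[0,0,0,0,0,0,255],[0,0,0,0,0,0,70],[0,0,0,0,0,0,70],[0,0,0,0,0,0,70]])

```text
time: 50.12
tcp_pos: [0.4705, -0.2441, 0.0231]
orientation: [0.457, 1.571, 0.003]
contact_force: [-0.5, 0.2, 0.2]
opening: 0.0658
```

>>> send_rows(targets=[[-40,0,0,0,0,0,70],[-60,0,0,0,0,0,0],[-60,0,0,0,0,0,0],[-60,-30,0,0,0,0,0],[0,0,0,0,0,0,0]])

```text
time: 50.75
tcp_pos: [0.4588, -0.2718, 0.2428]
orientation: [0.286, 1.564, -0.171]
contact_force: [0.2, 0.3, -1.3]
opening: 0.094
```

```bash
python3 s.py; python3 tray.py wrist w7.png
```

```text
50.75 [ 0.4588 -0.2718  0.2428] psi -26.1 j7 0.13 j3 0.8 F [ 0.2  0.3 -1.3] M [ 0.001 -0.043 -0.005] e7 -0.08 op 0.094
red 5982 px [213.  29.] ctr [492. -47.] [ 98. 168.] 86.1 box [[405.0, -90.0], [572.0, -102.0], [579.0, -4.0], [412.0, 7.0]] zmed 0.009
red 413 px [73. 63.] ctr [294. -14.] [131.  24.] 9.5 box [[228.0, -13.0], [232.0, -36.0], [360.0, -15.0], [356.0, 9.0]] zmed 0.0128
yel 8171 px [298. 274.] ctr [ 420. -420.] [146. 176.] 84.5 box [[325.0, -484.0], [501.0, -501.0], [515.0, -356.0], [339.0, -339.0]] zmed 0.0027
blue 558 px [192.  17.] ctr [461. -39.] [22. 43.] 88.2 box [[439.0, -49.0], [482.0, -51.0], [482.0, -29.0], [439.0, -28.0]] zmed 0.0204
blue 11721 px [274. 161.] ctr [ 471. -244.] [132. 168.] 86.1 box [[383.0, -304.0], [550.0, -316.0], [559.0, -184.0], [392.0, -172.0]] zmed 0.003
```

View pics/w7.png

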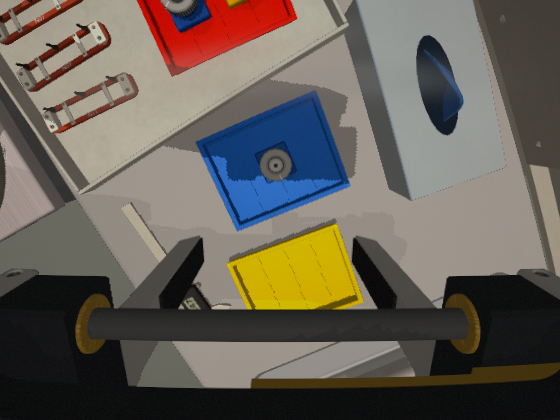

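A stands at the blue tray's centre (275,165), both rejects are in the red tray, the calliper is untouched and the arm is clear. Handing in.

```bash
python3 -c "
from h import *
print(r.sign_off())"
```

```text
the job is handed in; nothing more can be done
None
```

All three studs present have been tested and sorted, and the job was handed in at about 51 s.

| Stud (pocket) | Gauge result | Tray |
|---|---|---|
| Yellow (back right) | jammed after about 220°, moment up from 0.05 to 0.7 N m, gauge sunk only about 5 mm | red |
| Blue (front right) | jammed after about 150°, gauge sunk about 3 mm | red |
| Blue (back left) | stopped hard after about 445°, gauge top 2 mm below stud top, so seated | blue |

My last wrist pictures showed the good stud upright at the centre of the blue tray. The two rejects stood upright in the red tray in the picture before that, and the final picture cut off the edge of that tray. The yellow tray stayed empty, and I saw no tray or calliper displacement and no grip slip. The only sideways load was about 14 N on the fingers while turning the good stud's gauge. No check failed or disagreed with another, but sign-off gives no verdict.

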